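# Cure the glass strips in the bench UV station

### The arm

A 7-joint arm with a two-finger parallel gripper is mounted at the origin on a cart in front of the work surface, level with it; the furniture and walls round the work are solid. World frame = base frame: x ahead of the robot, y to its left, z up, the work surface at z = 0. Lengths are in m, angles in rad, forces in N, time in s.
With the tool pointing down it reaches from about 0.425 to 0.925 m from the base axis. Payload 6.8 kg.
Tool frame: the origin (TCP) lies between the finger pads; the fingertips stand 14 mm ahead of it and the grasp point (between the pads) lies 5 mm behind it; z points along the fingers, y is the direction in which the jaws open and shut (so a half turn about z gives the same grasp; the last joint's range is limited). The gripper opens to 85 mm and grips with 20 to 120 N. Pads are 22 mm wide; open, the fingers measure 114 mm over their backs; the gripper's body (76 mm by 85 mm) begins 54 mm behind the grasp point. The pads swing forward as they close: fully open they stand 13 mm farther back than shut.
Start: joints at [-1.423, 0.477, 0.022, 1.555, -0.011, 1.109, -0.083], TCP at [0.171, 0.653, 0.245] pointing down, gripper open.
Joint ranges: [-2.96, 2.96], [-0.34, 2.1], [-1.41, 1.46], [0.24, 2.44], [-1.37, 4.51], [0.17, 1.92], [-2.96, 2.96]. Speed limits (rad/s): [2.39, 2.39, 3.14, 3.14, 3.14, 3.14, 3.14].

### API

Orientations are given as a unit quaternion [w, x, y, z].
In Python, from station import bot gives the robot as it stands.
- The arm moves only by the shell command python3 -m crank 'ROWS' [FORCE]. ROWS is JSON, a list of rows, each a list of 3 entries, a list of its own where there are three numbers: the shift along the tool's x, y, z in m, then the turn, a rotation vector about the tool's x, y, z in degrees, then the finger opening in m, from 0 to 0.0854. A call has 1 to 10 rows; each row shifts and turns the commanded pose from where the row before left it, along the tool's axes as they then stand; what a row does not reach is not made up. A row lasts 1/8 s, in which the tool goes at most 62.5 mm and 10.7 degrees, less where a joint would pass 70% of its speed; a pose out of reach is approached as far as the arm can. A call is refused whole if a number of a shift passes 0.0625 or a number of a turn 10.7, either way. A call with a gripper value outside its range is refused whole. The fingers move at their own pace and stop on an object; FORCE is the grip in N (left out, the last holds). Time passes only in rows, so rows that do not move let the fingers close. It gives the time, the measured TCP pose, the force and the opening at its end, in the units of the state.
- bot.get_obs(): the state, without advancing time (a new reading comes with each control period).
- bot.read_camera(name): name is "scene" or "side" or "wrist"; returns (picture, depth): 420x560x3 uint8, red, green, blue; 420x560 float32, m along the optical axis (not along the pixel's ray), 0 where there is no reading.
- bot.calibration(name): a dict with "fx", "fy", "cx", "cy" (pixels), "D" ([k1, k2, p1, p2, k3] as OpenCV has them; the pictures are not rectified), "extrinsics" (4x4, takes a point from camera to world coordinates). Camera axes: x right, y down, z forward; pixel columns grow to the right and rows downward; lengths in m; the calibration is good to about 2 mm. A picture is of the moment at which its call begins: read the wrist's pose just before it. calibration takes no time and is no camera call; for the wrist camera it gives the pose at the moment of the call.
- bot.hand_in(): hands the job in, once; it reports no verdict.
The state is a dict: "t": time; "q": joint angles; "joint_vel": joint speeds; "joint_torque": joint torques, N m; "eef_pos": TCP position; "tool_rot": TCP orientation; "contact_force": force on the tool from outside, world axes, zero at the start; "torque": the same for the moment, N m; "gripper_width": opening from 0.0 (shut) to 1.0 (fully open).
Only numpy, scipy, OpenCV 4.12 (cv2) and the standard library are available. Lean on these libraries where they do the work, as an engineer would, in place of code of your own. Each camera call takes 0.05 s, during which the arm holds its last target.

### The job

Load every glass strip from the green mat into the UV station's tray, one flat in each bay, and push the tray fully home under the hood. Only then arm the lamp: take the flat screwdriver, turn the slotted brass selector clockwise a quarter turn with it (pointer from the black mark to the violet mark) and stand the screwdriver back in its wooden block. Slide the yellow safety shutter off the green start button, press the button fully in, and close the shutter over it again, leaving the other things on the bench where they stand.

Things in the scene. Friction and masses are not known exactly. Their poses are not given: they have to be found in the camera images.
- station: bench UV curing station, fixed: grey base 425 x 330 mm with tray rails, white hood at the back (356 mm wide, top 120 mm high, front face at its x = 0), grey console on the right (205 x 126 mm, black top 55 mm high). Origin on the table at mid-width; x points away from the robot, under the hood, y to the left. Place and yaw vary; tray, selector, shutter and button turn with it
- tray (a joint): tray travel along the station's +x in m: near 0 pulled out, 0.165 fully home against its stop; 2 N of friction, stays where left. Aluminium plate 176 x 312 mm (x, y), three bays; two rubber cross bars, 45 mm either side of the bays' centre, hold a strip 8 mm above the plate, so fingers have room at mid-length. Tapered black buttons 12 mm higher than the bars and end lips 7 mm higher leave 6 mm of play all round
- tray_handle (a point): top middle of the tray's handle, a black bar 110 mm long along the station's y, 14 mm thick along its x, 12 mm deep, on posts 45 mm either side of the middle; top 63 mm above the table, 140 mm in front of the bays' centre; moves with the tray. Pinch it across its 14 mm from above, or push it; with the tray home it is still about 60 mm in front of the hood
- lane_0 (a point): centre of the tray's left bay, at the top of its rubber bars (35 mm above the table), where a strip's underside centre belongs, its long side along this point's x; axes as the station's; moves with the tray. A strip goes in any bay, one a bay
- lane_1 (a point): the same for the middle bay; bays are 96 mm apart
- lane_2 (a point): the same for the right bay
- selector (a joint): angle of the slotted selector in rad: starts near 0 with its white pointer at the black mark (pointing to the station's left); 1.571 after a quarter turn clockwise seen from above, pointer at the violet mark (pointing along the station's x, away from the robot). Hard stops at both ends, 0.06 N m of friction, stays where left
- selector_slot (a point): on the vertical axis of the brass selector head (30 mm across, on the rear part of the console), at the floor of its slot, 62 mm above the table. The slot runs right across the head along this point's x axis (the pointer's direction, turning with the selector); 5 mm wide, 9.5 mm deep, mouth bevelled 1.5 mm each side
- shutter (a joint): shutter travel in m: 0 closed over the button, 0.050 fully open; slides to the station's right (-y) between two guide rails; 1.2 N of friction, stays where left
- shutter_tab (a point): top middle of the black tab on the yellow shutter; the tab is 36 mm long along the station's x, 10 mm thick along its y, and stands 15 mm above the shutter plate, its top 99 mm above the table; moves with the shutter. Pinch it across its 10 mm or push its side
- start_button (a joint): button travel in m, 0 out to 0.006 fully in, a spring returns it; about 5 N to press it fully in. The closed shutter covers it
- start_button_top (a point): centre of the top of the green button (30 mm across), 77 mm above the table when out, just below the shutter plate. With the shutter open the plate's edge is 26 mm to the right of it; guide rails begin 24 mm in front of and behind it and stand up to 9 mm higher
- screwdriver: flat screwdriver, 175 mm long, 0.12 kg, standing in its block. Origin at the middle of the blade's lower edge, z along the shank to the handle. Blade 12 mm wide (its x), 2.5 mm thick (y); shank 7 mm across; round collar 24 mm across from 80 mm up; orange handle 24 mm square, flats facing its x and y, 94 to 172 mm up. Grip two opposite flats from above, about 145 mm up
- driver_stand_hole0 (a point): centre of the mouth of the hole in the wooden screwdriver block (62 x 62 mm, fixed, 84 mm high). The hole is 16 mm across, right through; the screwdriver stands in it upright with its collar on the block, its origin 80 mm below this point
- mat: dark green assembly mat 200 x 300 mm, 3 mm thick, fixed, on the left; origin at the centre of its underside
- glass_strip_0: clear glass strip with a bluish edge, 60 mm wide (its x), 146 mm long (y), 4 mm thick (z), 0.09 kg; origin at the centre of its underside. Starts flat on the green mat, long side roughly front to back; take it across its 60 mm width, fingertips low. Absent today if None from the start
- glass_strip_1: clear glass strip with a bluish edge, 60 mm wide (its x), 146 mm long (y), 4 mm thick (z), 0.09 kg; origin at the centre of its underside. Starts flat on the green mat, long side roughly front to back; take it across its 60 mm width, fingertips low. Absent today if None from the start
- glass_strip_2: clear glass strip with a bluish edge, 60 mm wide (its x), 146 mm long (y), 4 mm thick (z), 0.09 kg; origin at the centre of its underside. Starts flat on the green mat, long side roughly front to back; take it across its 60 mm width, fingertips low. Absent today if None from the start
- red_dropper: bystander: small dropper bottle with red top, 27 mm across, 86 mm high, origin under its centre
- tape_roll: bystander: roll of blue tape, 77 mm across, 24 mm high, origin under its centre
- jar_cobalt: bystander: glass jar of blue powder with a metal lid, 83 mm across, 99 mm high, origin under its centre

How it is judged:
By the outcome, as a careful person would: the job done as asked, in the order asked, and still so for the second after the job is handed in, with the robot touching nothing.
Of glass_strip_0, glass_strip_1, glass_strip_2 only 2 to 3 are there at a start; the rules pass over those that are not, and their reading is None.
At some moment in a run one of glass_strip_0, glass_strip_1, glass_strip_2 may be knocked a few centimetres aside while the robot is not near it.
It also fails if it takes over 208 s, if anything falls off the work surface, if the arm or the gripper's body presses on something with over 40 N, if the wrist force passes 120 N, or if a joint passes its speed limit or range.

## Working session

There is one attempt and no reset: what is moved stays moved. The work goes in short steps, Python scripts to look and compute and a shell command to move; the robot and the scene stay as the last step left them, time stands still between calls to the robot, and variables do not carry over. Pictures are saved under pics/ and viewed, and the job is handed in when it is done.

```bash
ls; mkdir -p pics
cat > h.py <<'E'
import numpy as np, cv2
from station import bot
from scipy.spatial.transform import Rotation as R
def snap(n,fn):
    c=bot.calibration(n); im,d=bot.read_camera(n)
    cv2.imwrite('pics/'+fn+'.png',cv2.cvtColor(im,cv2.COLOR_RGB2BGR)); np.savez('pics/'+fn+'.npz',im=im,d=d,K=np.array([c['fx'],c['fy'],c['cx'],c['cy']]),D=np.array(c['D']),E=np.array(c['extrinsics']))
def ray(z,u,v):
    fx,fy,cx,cy=z['K'];K=np.array([[fx,0,cx],[0,fy,cy],[0,0,1]])
    p=cv2.undistortPoints(np.array([[[u,v]]],float),K,z['D'])[0,0]
    return np.array([p[0],p[1],1.])
def atz(fn,u,v,h):
    z=np.load('pics/'+fn+'.npz');r=z['E'][:3,:3]@ray(z,u,v);o=z['E'][:3,3]
    return o+r*(h-o[2])/r[2]
def dep(fn,u,v):
    z=np.load('pics/'+fn+'.npz');d=z['d'][int(round(v)),int(round(u))]
    return (z['E']@np.append(ray(z,u,v)*d,1))[:3]
def crop(fn,x0,y0,x1,y1,s,out):
    im=cv2.imread('pics/'+fn+'.png')[y0:y1,x0:x1]
    cv2.imwrite('pics/'+out+'.png',cv2.resize(im,None,fx=s,fy=s,interpolation=cv2.INTER_CUBIC))
def st():
    o=bot.get_obs();print('t',round(o['t'],2),'p',np.round(o['eef_pos'],4),'R',np.round(R.from_quat(np.array(o['tool_rot'])[[1,2,3,0]]).as_matrix(),3).tolist(),'F',np.round(o['contact_force'],1),'g',round(float(o['gripper_width']),3), 'q',np.round(o['q'],2))
E
python3 - <<'E'
from h import *
st()
for n in ['scene','side','wrist']: snap(n,n+'0')
print(np.round(bot.calibration('wrist')['extrinsics'],3))
st()
E
```

```text
pics
t 0.0 p [0.1706 0.6525 0.2443] R [[-0.967, 0.253, -0.0], [0.253, 0.967, -0.002], [-0.0, -0.002, -1.0]] F [ 0.1  0.6 -0.4] g 0.996 q [-1.42  0.48  0.02  1.56 -0.01  1.11 -0.08]
[[ 0.253  0.924  0.287  0.099]
 [ 0.968 -0.241 -0.077  0.673]
 [-0.002  0.297 -0.955  0.374]
 [ 0.     0.     0.     1.   ]]
t 0.15 p [0.1707 0.6526 0.2446] R [[-0.967, 0.253, -0.0], [0.253, 0.967, -0.001], [-0.0, -0.001, -1.0]] F [-0.7  0.1 -0.6] g 1.002 q [-1.42  0.48  0.02  1.56 -0.01  1.11 -0.08]
```

View pics/scene0.png

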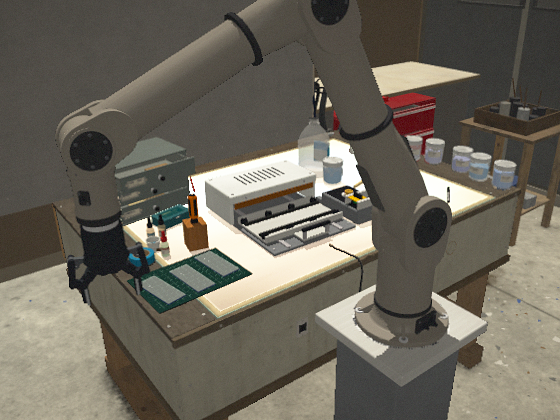

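View pics/side0.png

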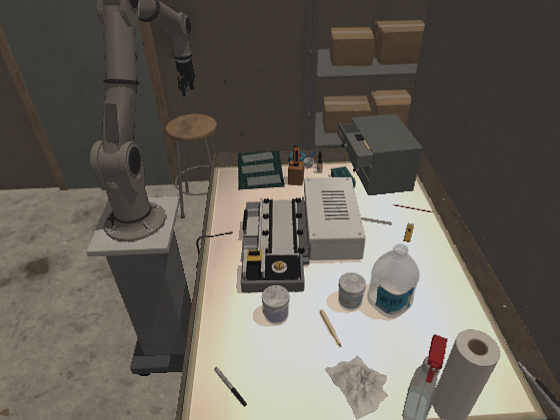

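View pics/wrist0.png

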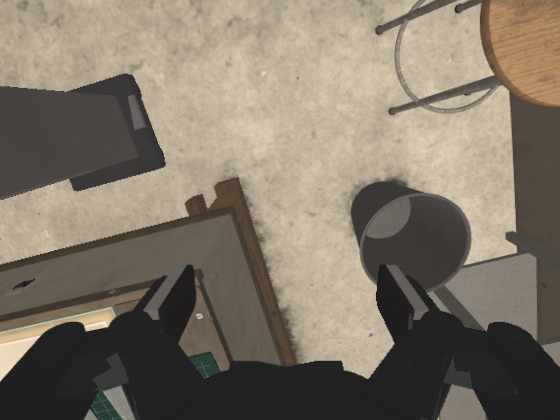

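Run:
```python
from h import *
crop('scene0',110,180,270,320,5,'c1')
crop('scene0',190,150,390,260,4,'c2')
crop('side0',220,140,380,310,4.5,'c3')
```

```text
(no output)
```

View pics/c1.png

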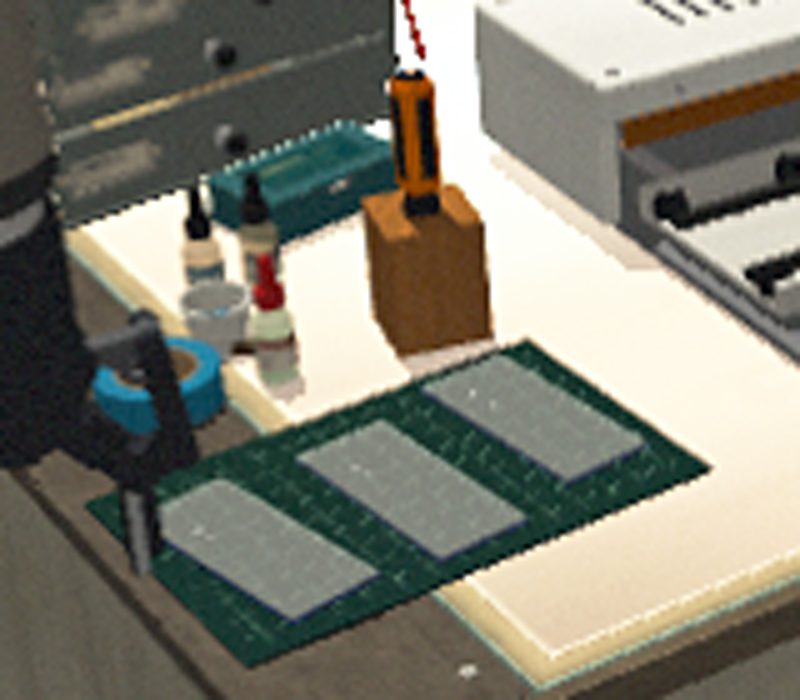

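View pics/c2.png

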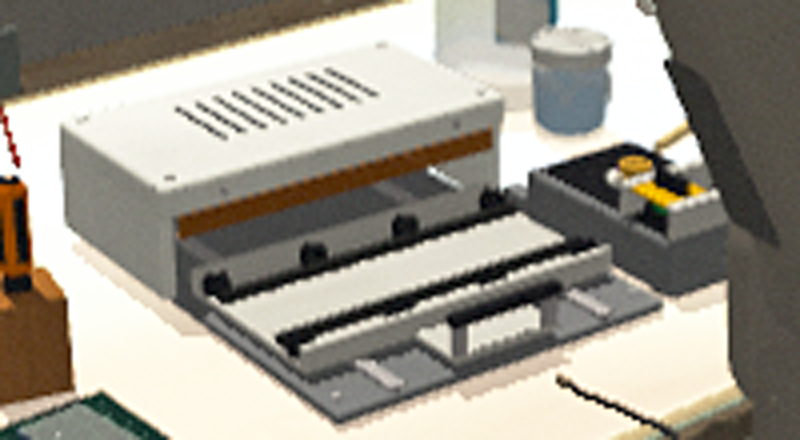

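View pics/c3.png

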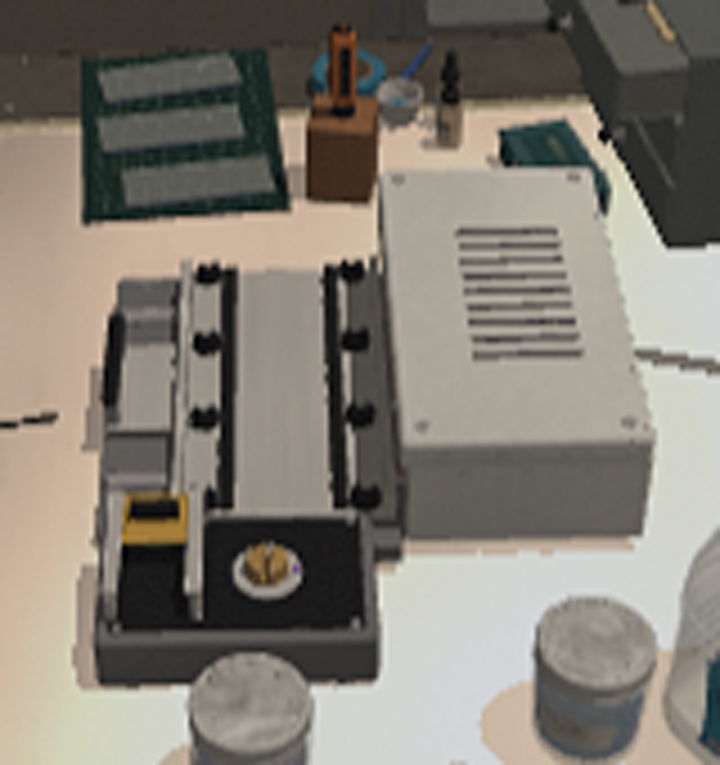

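Run:
```python
from h import *
def c1(u,v,h,n): print(n,np.round(atz('scene0',110+u/5-.4,180+v/5-.4,h),3))
def c2(u,v,h,n): print(n,np.round(atz('scene0',190+u/4-.4,150+v/4-.4,h),3))
def c3(u,v,h,n): print(n,np.round(atz('side0',220+u/4.5-.4,140+v/4.5-.4,h),3))
for p in [(160,525),(222,480),(378,575),(295,618)]: c1(*p,.007,'sA')
for p in [(298,458),(378,420),(525,520),(447,558)]: c1(*p,.007,'sB')
for p in [(425,388),(497,352),(645,440),(568,482)]: c1(*p,.007,'sC')
for p in [(365,210),(455,185),(487,222),(405,243)]: c1(*p,.084,'block')
for p in [(62,125),(160,190),(502,98),(380,40)]: c2(*p,.12,'hood')
c2(505,287,.063,'handle')
c2(635,162,.072,'sel')
for p in [(383,172),(590,172),(652,440),(400,445)]: c3(*p,.12,'hood')
c3(268,565,.072,'sel');c3(155,512,.099,'tab')
for p in [(308,105),(345,90),(380,100),(373,130)]: c3(*p,.084,'block')
for p in [(98,70),(235,55),(243,88),(110,102)]: c3(*p,.007,'sA')
for p in [(97,122),(235,103),(246,138),(106,152)]: c3(*p,.007,'sB')
for p in [(120,170),(268,155),(275,192),(127,207)]: c3(*p,.007,'sC')
```

```text
sA [0.537 0.463 0.007]
sA [0.559 0.415 0.007]
sA [0.418 0.389 0.007]
sA [0.409 0.443 0.007]
sB [0.554 0.369 0.007]
sB [0.564 0.312 0.007]
sB [0.416 0.298 0.007]
sB [0.41  0.351 0.007]
sC [0.58  0.272 0.007]
sC [0.591 0.215 0.007]
sC [0.447 0.198 0.007]
sC [0.435 0.258 0.007]
block [0.677 0.254 0.084]
block [0.673 0.192 0.084]
block [0.615 0.202 0.084]
block [0.621 0.256 0.084]
hood [0.847 0.074 0.12 ]
hood [0.675 0.08  0.12 ]
hood [ 0.657 -0.268  0.12 ]
hood [ 0.845 -0.273  0.12 ]
handle [ 0.453 -0.101  0.063]
sel [ 0.558 -0.34   0.072]
hood [0.679 0.071 0.12 ]
hood [0.859 0.057 0.12 ]
hood [ 0.844 -0.287  0.12 ]
hood [ 0.659 -0.28   0.12 ]
sel [ 0.558 -0.348  0.072]
tab [ 0.477 -0.316  0.099]
block [0.623 0.239 0.084]
block [0.66  0.263 0.084]
block [0.692 0.243 0.084]
block [0.681 0.192 0.084]
sA [0.411 0.444 0.007]
sA [0.558 0.463 0.007]
sA [0.564 0.396 0.007]
sA [0.425 0.38  0.007]
sB [0.412 0.344 0.007]
sB [0.555 0.368 0.007]
sB [0.564 0.302 0.007]
sB [0.423 0.288 0.007]
sC [0.437 0.256 0.007]
sC [0.584 0.27  0.007]
sC [0.588 0.207 0.007]
sC [0.445 0.193 0.007]
```

```bash
cat >> h.py <<'E'
def goal(x,y,z,yaw):
    """yaw deg of tool x axis in world, tool pointing down; prints shift in tool axes AFTER the turn"""
    o=bot.get_obs();M=R.from_quat(np.array(o['tool_rot'])[[1,2,3,0]]).as_matrix()
    a=np.radians(yaw);T=np.array([[np.cos(a),np.sin(a),0],[np.sin(a),-np.cos(a),0],[0,0,-1]])
    rv=np.degrees(R.from_matrix(M.T@T).as_rotvec())
    d=np.array([x,y,z])-o['eef_pos']
    print('t',round(o['t'],2),'turn',np.round(rv,2),'shift mm now',np.round(M.T@d*1000,1),'after turn',np.round(T.T@d*1000,1),'F',np.round(o['contact_force'],1),'g',round(float(o['gripper_width'])*85.4,1))
E
python3 - <<'E'
from h import *
goal(.44,.35,.28,187)
E
python3 -m crank '[[[0,0,-0.02],[0,0,-7.4],0.072],[[0,0,-0.015],[0,0,-7.4],0.072],[[0,0,0],[0,0,-7.4],0.072]]' 30
python3 -c "
from h import *
goal(.44,.35,.28,187)"
```

```text
t 0.15 turn [-8.000e-02 -1.000e-02 -2.166e+01] shift mm now [-337.1 -224.7  -35.1] after turn [-230.4 -333.2  -35.4] F [-0.7  0.1 -0.6] g 85.5
t: 0.52
eef_pos: [0.1709, 0.6536, 0.2816]
tool_rot: [0.0, -0.068, 0.998, 0.001]
contact_force: [0.3, -0.2, -0.8]
gripper_width: 0.843
t 0.53 turn [0.11 0.04 0.78] shift mm now [-225.5 -337.3    1.1] after turn [-230.1 -334.1    1.6] F [ 0.3 -0.2 -0.8] g 72.0
```

```bash
python3 -m crank '[[[-0.038,-0.056,0],[0,0,0],0.072],[[-0.038,-0.056,0],[0,0,0],0.072],[[-0.038,-0.056,0],[0,0,0],0.072],[[-0.038,-0.056,0],[0,0,0],0.072],[[-0.038,-0.056,0],[0,0,0],0.072],[[-0.036,-0.056,0],[0,0,0.8],0.072],[[0,0,0],[0,0,0],0.072],[[0,0,0],[0,0,0],0.072]]' 30
python3 -c "
from h import *
goal(.44,.35,.28,187)
snap('wrist','w1')"
```

```text
t: 1.52
eef_pos: [0.4188, 0.3723, 0.2802]
tool_rot: [-0.0, -0.059, 0.998, 0.0]
contact_force: [-0.9, -0.0, -0.5]
gripper_width: 0.841
t 1.52 turn [ 0.02 -0.03 -0.27] shift mm now [-18.5 -24.6   0.2] after turn [-18.4 -24.7   0.2] F [-0.9 -0.  -0.5] g 71.8
```

View pics/w1.png

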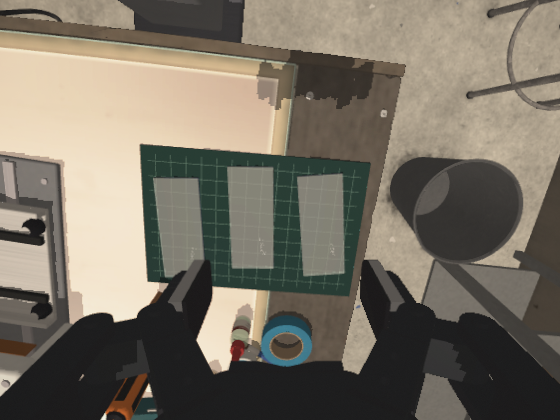

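Run:
```python
from h import *
crop('w1',130,135,380,305,3.2,'c4')
```

```text
(no output)
```

View pics/c4.png

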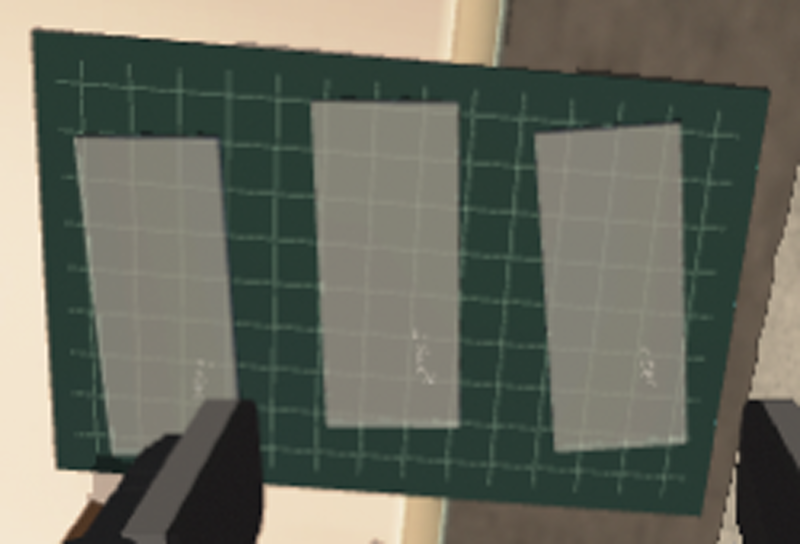

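Run:
```python
from h import *
def q(P,n):
    p=np.array([atz('w1',130+u/3.2-.35,135+v/3.2-.35,.007) for u,v in P])
    c=p.mean(0); d=(p[2]+p[3]-p[0]-p[1])/2
    print(n,np.round(c,4),'yaw',np.degrees(np.arctan2(d[1],d[0])),'L',np.linalg.norm(d),'W',np.linalg.norm(p[1]-p[0]),np.linalg.norm(p[2]-p[3]))
    return c
q([(75,138),(219,138),(240,445),(111,455)],'C')
q([(311,102),(459,102),(459,428),(327,427)],'B')
q([(535,132),(681,123),(687,442),(555,452)],'A')
```

```text
C [0.5142 0.237  0.007 ] yaw 5.8515242095812035 L 0.14333561925053845 W 0.059414600417557646 0.05950256811774652
B [0.4896 0.3334 0.007 ] yaw 6.192901338000694 L 0.14635315714214625 W 0.05986231787338125 0.059123655553418364
A [0.4883 0.4303 0.007 ] yaw 10.889976031447297 L 0.14606303070472637 W 0.05946961045338428 0.05955009539487688
```

```bash
python3 -m crank '[[[0,-0.06,-0.01],[0,0,3.3],0.072],[[0,-0.06,-0.01],[0,0,3.3],0.072],[[0,-0.06,-0.01],[0,0,3.3],0.072],[[0,-0.06,-0.01],[0,0,0],0.072],[[0,-0.06,-0.01],[0,0,0],0.072],[[0,-0.06,-0.01],[0,0,0],0.072],[[0,-0.06,0],[0,0,0],0.072],[[0,-0.06,0],[0,0,0],0.072],[[0,0,0],[0,0,0],0.072],[[0,0,0],[0,0,0],0.072]]' 30
python3 -c "
from h import *
goal(.46,-.12,.33,177)
snap('wrist','w2')"
```

```text
t: 2.82
eef_pos: [0.4137, -0.1053, 0.3403]
tool_rot: [-0.0, 0.026, 1.0, 0.0]
contact_force: [-0.3, 0.1, -0.7]
gripper_width: 0.842
t 2.83 turn [ 0.02 -0.   -0.01] shift mm now [-47.  -12.2  10.3] after turn [-47.  -12.2  10.3] F [-0.3  0.1 -0.7] g 71.9
```

View pics/w2.png

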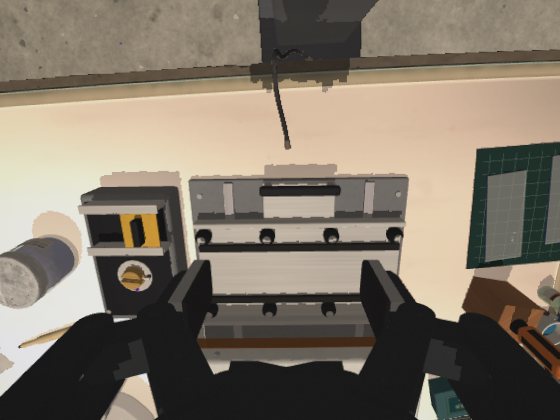

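Run:
```python
from h import *
crop('w2',180,165,420,345,3.3,'c5')
crop('w2',70,175,200,325,4,'c6')
```

```text
(no output)
```

View pics/c5.png

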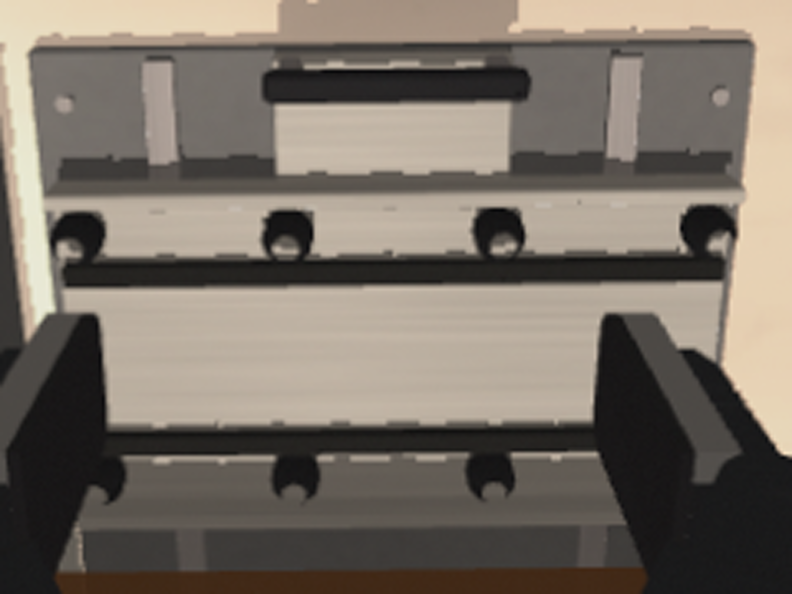

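View pics/c6.png

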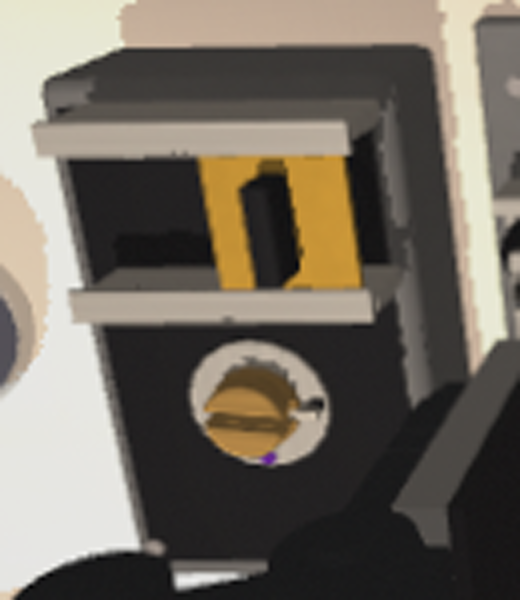

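Run:
```python
from h import *
def c5(u,v,h,n): p=atz('w2',180+u/3.3-.35,165+v/3.3-.35,h);print(n,np.round(p,4));return p
def c6(u,v,h,n): p=atz('w2',70+u/4-.4,175+v/4-.4,h);print(n,np.round(p,4));return p
c5(270,101,.063,'hl');c5(520,100,.063,'hr');c5(263,90,.060,'hendL');c5(529,88,.060,'hendR')
for p in [(78,232),(288,232),(498,230),(708,228)]: c5(*p,.047,'btnF')
for p in [(78,246),(288,244),(498,242),(716,240)]: c5(*p,.043,'btnFhl')
for p in [(295,480),(490,478)]: c5(*p,.047,'btnB')
c5(65,262,.035,'barF far? near');c5(65,286,.035,'barF');c5(722,280,.035,'barF')
c5(105,430,.035,'barB');c5(590,426,.035,'barB')
c5(32,47,.02,'base corner');c5(752,42,.02,'base corner')
c6(283,225,.099,'tab?')
c6(250,180,.099,'tab nearL');c6(285,285,.084,'tabfarbottomR')
c6(251,412,.0715,'sel')
c6(207,410,.0715,'selL');c6(297,418,.0715,'selR')
```

```text
hl [ 0.4442 -0.1393  0.063 ]
hr [ 0.4491 -0.0377  0.063 ]
hendL [ 0.4402 -0.1421  0.06  ]
hendR [ 0.445  -0.0335  0.06  ]
btnF [ 0.5033 -0.2299  0.047 ]
btnF [ 0.5081 -0.1374  0.047 ]
btnF [ 0.512  -0.0451  0.047 ]
btnF [0.516  0.0475 0.047 ]
btnFhl [ 0.5116 -0.232   0.043 ]
btnFhl [ 0.5154 -0.1381  0.043 ]
btnFhl [ 0.5194 -0.0446  0.043 ]
btnFhl [0.5236 0.0528 0.043 ]
btnB [ 0.6355 -0.1431  0.047 ]
btnB [ 0.6393 -0.05    0.047 ]
barF far? near [ 0.5224 -0.2415  0.035 ]
barF [ 0.5343 -0.2431  0.035 ]
barF [0.5472 0.0596 0.035 ]
barB [ 0.6111 -0.2342  0.035 ]
barB [0.6211 0.     0.035 ]
base corner [ 0.425  -0.2471  0.02  ]
base corner [0.4394 0.0722 0.02  ]
tab? [ 0.4735 -0.2939  0.099 ]
tab nearL [ 0.4579 -0.3015  0.099 ]
tabfarbottomR [ 0.5004 -0.3052  0.084 ]
sel [ 0.5544 -0.334   0.0715]
selL [ 0.5529 -0.3499  0.0715]
selR [ 0.5576 -0.3176  0.0715]
```

```bash
python3 -m crank '[[[-0.018,0.06,0.02],[0,0,-3],0.076],[[-0.017,0.06,0.02],[0,0,-3],0.076],[[-0.017,0.06,0.03],[0,0,-3],0.076],[[-0.017,0.06,0.04],[0,0,0],0.076],[[-0.017,0.06,0.05],[0,0,0],0.076],[[-0.017,0.04,0.05],[0,0,0],0.076],[[0,0,0],[0,0,0],0.076],[[0,0,0],[0,0,0],0.076]]' 30
python3 -c "
from h import *
goal(.5155,.237,.08,185.9)"
```

```text
t: 3.88
eef_pos: [0.4917, 0.201, 0.155]
tool_rot: [-0.0, -0.052, 0.999, -0.0]
contact_force: [-0.4, -0.5, 1.0]
gripper_width: 0.893
t 3.88 turn [-0.02 -0.06  0.07] shift mm now [-27.5  33.4  74.9] after turn [-27.4  33.4  75. ] F [-0.4 -0.5  1. ] g 76.2
```

```bash
python3 -m crank '[[[-0.014,0.017,0.037],[0,0,0],0.076],[[-0.0135,0.0165,0.037],[0,0,0],0.076],[[0,0,0],[0,0,0],0.076],[[0,0,0],[0,0,0],0.076]]' 30
python3 -c "
from h import *
goal(.5155,.237,.03,185.9)
snap('wrist','w3');snap('side','s3')"
```

```text
t: 4.38
eef_pos: [0.5169, 0.2354, 0.0829]
tool_rot: [0.001, -0.05, 0.999, 0.0]
contact_force: [0.2, -0.7, 0.9]
gripper_width: 0.889
t 4.38 turn [ 0.03  0.1  -0.13] shift mm now [ 1.3  1.7 52.9] after turn [ 1.2  1.7 52.9] F [ 0.2 -0.7  0.9] g 75.9
```

View pics/w3.png

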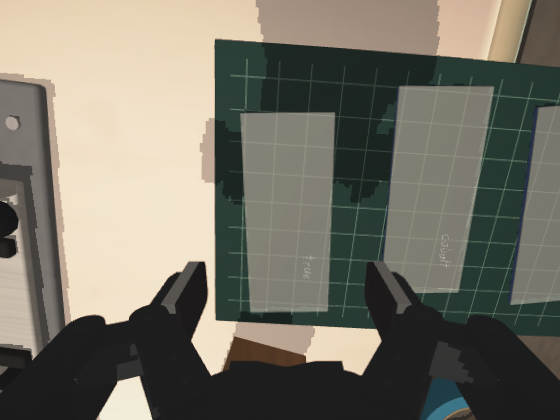

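```bash
python3 -m crank '[[[0.001,0.001,0.025],[0,0,0],0.070],[[0,0,0.025],[0,0,0],0.067],[[0,0,0],[0,0,0],0.067],[[0,0,0.004],[0,0,0],0.067],[[0,0,0.003],[0,0,0],0.067],[[0,0,0],[0,0,0],0.067]]' 30
python3 -c "
from h import *
st();snap('wrist','w4')"
```

```text
t: 5.22
eef_pos: [0.5154, 0.2373, 0.0245]
tool_rot: [0.0, -0.051, 0.999, 0.0]
contact_force: [-0.1, 0.5, -0.3]
gripper_width: 0.785
t 5.22 p [0.5154 0.2373 0.0245] R [[-0.995, -0.102, 0.001], [-0.102, 0.995, 0.0], [-0.001, 0.0, -1.0]] F [-0.1  0.5 -0.3] g 0.785 q [-0.69  0.61  0.19  1.97 -0.2   0.57  1.31]
```

View pics/w4.png

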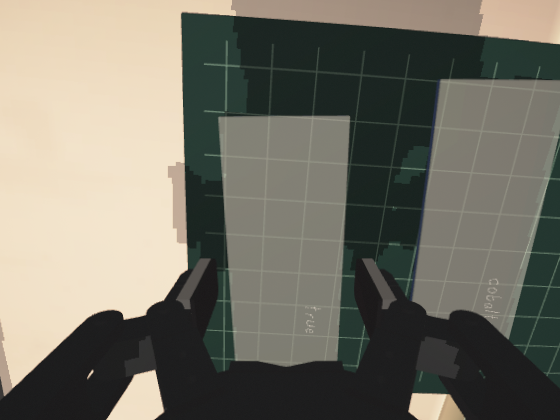

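```bash
python3 -m crank '[[[0,0,0.003],[0,0,0],0.065],[[0,0,0.003],[0,0,0],0.065],[[0,0,0],[0,0,0],0.065]]' 30
python3 -m crank '[[[0,0,0.002],[0,0,0],0.065],[[0,0,0],[0,0,0],0.065]]' 30
python3 -m crank '[[[0,0,0.002],[0,0,0],0.065],[[0,0,0],[0,0,0],0.065]]' 30
```

```text
t: 5.65
eef_pos: [0.5149, 0.2371, 0.0177]
tool_rot: [-0.0, -0.051, 0.999, -0.0]
contact_force: [-0.4, 0.2, -0.0]
gripper_width: 0.762
t: 5.9
eef_pos: [0.5151, 0.2371, 0.0159]
tool_rot: [-0.0, -0.051, 0.999, -0.0]
contact_force: [0.1, -0.0, -0.1]
gripper_width: 0.761
t: 6.15
eef_pos: [0.515, 0.2371, 0.0139]
tool_rot: [-0.0, -0.051, 0.999, -0.0]
contact_force: [-0.1, -0.3, 0.0]
gripper_width: 0.762
```

```bash
python3 -m crank '[[[0,0,0.002],[0,0,0],0.065],[[0,0,0],[0,0,0],0.065]]' 30
python3 -m crank '[[[0,0,0.0015],[0,0,0],0.065],[[0,0,0],[0,0,0],0.065]]' 30 | grep -E "force|eef"
python3 -m crank '[[[0,0,0.0015],[0,0,0],0.065],[[0,0,0],[0,0,0],0.065]]' 30| grep -E "force|eef"
```

```text
t: 6.4
eef_pos: [0.515, 0.2371, 0.0119]
tool_rot: [-0.0, -0.051, 0.999, -0.0]
contact_force: [-0.1, -0.2, 0.5]
gripper_width: 0.763
eef_pos: [0.5152, 0.2372, 0.0108]
contact_force: [-1.2, 0.3, 2.7]
eef_pos: [0.5152, 0.2372, 0.0107]
contact_force: [-5.6, -1.3, 20.2]
```

```bash
python3 -m crank '[[[0,0,-0.003],[0,0,0],0.065],[[0,0,0],[0,0,0],0.059],[[0,0,0],[0,0,0],0.055],[[0,0,0],[0,0,0],0.055],[[0,0,0],[0,0,0],0.055],[[0,0,0],[0,0,0],0.055]]' 30
```

```text
t: 7.65
eef_pos: [0.5154, 0.2373, 0.0128]
tool_rot: [0.0, -0.051, 0.999, 0.0]
contact_force: [-3.0, -0.5, 11.1]
gripper_width: 0.679
```

```bash
python3 -m crank '[[[0,0,-0.02],[0,0,0],0.055],[[0,0,-0.02],[0,0,0],0.055],[[0,0,0],[0,0,0],0.055]]' 30
python3 -c "
from h import *
st();snap('wrist','w5');snap('side','s5')
crop('side0',220,130,330,210,6,'c0')
crop('s5',220,130,330,210,6,'c7')"
```

```text
t: 8.02
eef_pos: [0.5163, 0.2377, 0.0538]
tool_rot: [0.002, -0.051, 0.999, 0.001]
contact_force: [-0.1, -0.1, -0.4]
gripper_width: 0.684
t 8.03 p [0.5163 0.2377 0.0538] R [[-0.995, -0.102, 0.003], [-0.102, 0.995, 0.002], [-0.003, 0.001, -1.0]] F [-0.1 -0.1 -0.4] g 0.684 q [-0.7   0.56  0.21  1.97 -0.19  0.63  1.3 ]
```

View pics/w5.png

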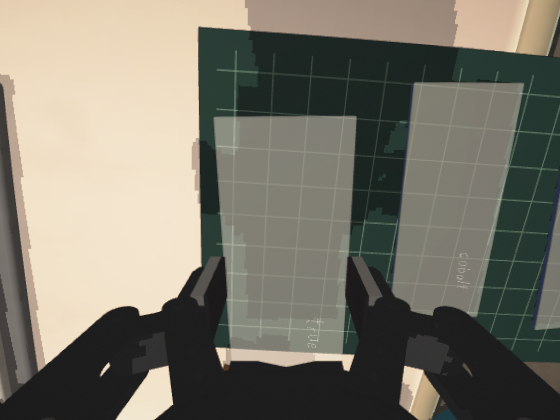

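View pics/c7.png

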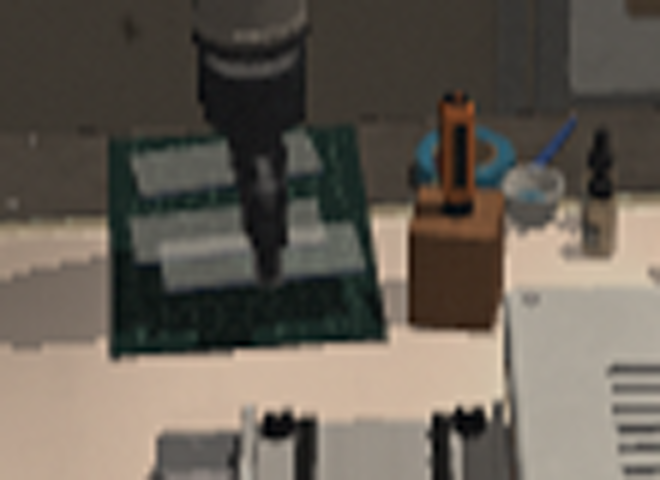

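```bash
python3 -c "
from h import *
o=bot.get_obs();M=R.from_quat(np.array(o['tool_rot'])[[1,2,3,0]]).as_matrix()
for u,v in [(214,117),(356,116)]: print(np.round(M.T@(atz('w5',u,v,.048)-o['eef_pos'])*1000,1))
goal(.5746,-.1904,.13,177.4)"
python3 -m crank '[[[0,-0.01,-0.03],[0,0,2.8],0.055],[[0,-0.03,-0.03],[0,0,2.8],0.055],[[-0.01,-0.06,-0.03],[0,0,2.8],0.055],[[-0.01,-0.06,0],[0,0,0],0.055],[[-0.01,-0.06,0],[0,0,0],0.055],[[-0.01,-0.06,0],[0,0,0],0.055],[[-0.005,-0.06,0],[0,0,0],0.055],[[-0.005,-0.05,0],[0,0,0],0.055],[[0,0,0],[0,0,0],0.055],[[0,0,0],[0,0,0],0.055]]' 30
python3 -c "
from h import *
goal(.5746,-.1904,.13,177.4)"
```

```text
[ 71.3 -29.    4.1]
[71.7 29.8  4.1]
t 8.12 turn [0.01 0.01 8.45] shift mm now [ -15.7 -431.4  -77.9] after turn [ -78.9 -424.5  -77.9] F [ 0.   1.  -1.2] g 58.1
t: 9.38
eef_pos: [0.5537, -0.1489, 0.1388]
tool_rot: [-0.001, 0.022, 1.0, 0.0]
contact_force: [-0.8, 1.0, -1.3]
gripper_width: 0.683
t 9.38 turn [ 0.04 -0.1   0.04] shift mm now [-22.8 -40.5   8.8] after turn [-22.8 -40.5   8.8] F [-0.8  1.  -1.3] g 58.3
```

```bash
python3 -m crank '[[[-0.011,-0.02,0.015],[0,0,0],0.055],[[-0.011,-0.02,0.015],[0,0,0],0.055],[[0,0,0.02],[0,0,0],0.055],[[0,0,0],[0,0,0],0.055],[[0,0,0],[0,0,0],0.055]]' 30
python3 -c "
from h import *
goal(.573,-.1904,.046,177.4);snap('wrist','w6');snap('side','s6');crop('s6',220,180,350,300,5,'c8')"
```

```text
t: 10.0
eef_pos: [0.5743, -0.1888, 0.0897]
tool_rot: [-0.0, 0.021, 1.0, 0.0]
contact_force: [-0.1, -0.2, -0.9]
gripper_width: 0.678
t 10.0 turn [ 0.04 -0.03  0.15] shift mm now [ 1.2 -1.7 43.7] after turn [ 1.3 -1.6 43.7] F [-0.1 -0.2 -0.9] g 57.9
```

View pics/w6.png

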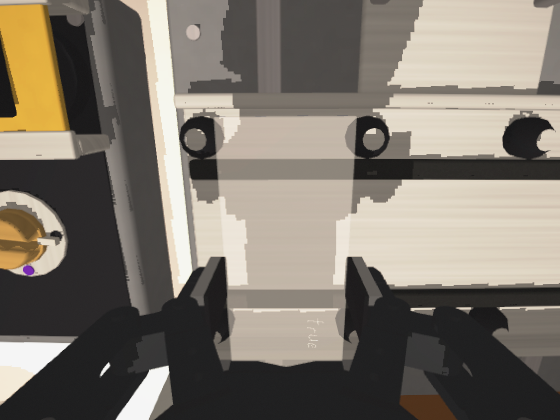

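View pics/c8.png

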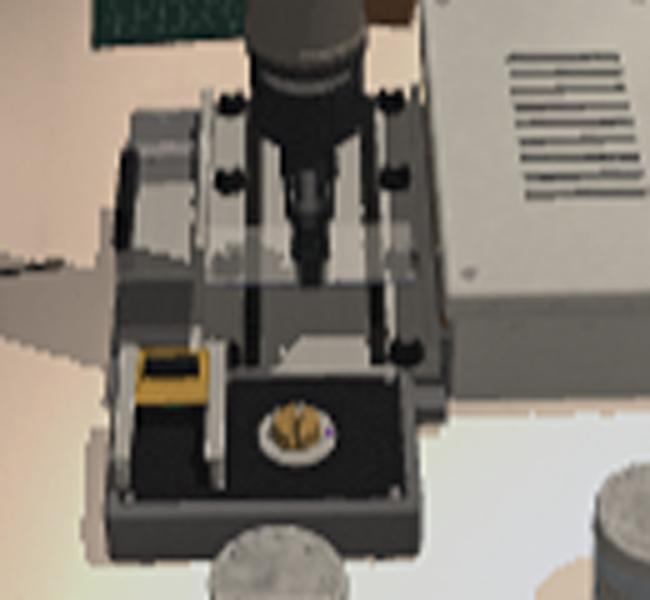

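```bash
python3 -c "
from h import *
for u,v in [(201,137),(369,137),(528,138)]: print(np.round(atz('w6',u,v,.047),4))
for u,v in [(214,117),(356,116)]: print(np.round(atz('w6',u,v,.0837),4))
for u,v in [(180,103),(540,99)]: print('lip',np.round(atz('w6',u,v,.042),4))
for u,v in [(360,180),(540,180),(380,290),(480,289)]: print('bar',np.round(atz('w6',u,v,.035),4))
"
```

```text
[ 0.5106 -0.2313  0.047 ]
[ 0.5144 -0.1409  0.047 ]
[ 0.5181 -0.0534  0.047 ]
[ 0.5004 -0.2151  0.0837]
[ 0.5025 -0.156   0.0837]
lip [ 0.4925 -0.2419  0.042 ]
lip [ 0.4979 -0.0465  0.042 ]
bar [ 0.5405 -0.1424  0.035 ]
bar [ 0.5449 -0.032   0.035 ]
bar [ 0.6165 -0.1267  0.035 ]
bar [ 0.6191 -0.0585  0.035 ]
```

```bash
python3 -m crank '[[[-0.001,0,0.02],[0,0,0],0.055],[[0,0,0.018],[0,0,0],0.055],[[0,0,0],[0,0,0],0.055],[[0,0,0.003],[0,0,0],0.055],[[0,0,0],[0,0,0],0.055]]' 30
python3 -m crank '[[[0,0,0.0015],[0,0,0],0.055],[[0,0,0],[0,0,0],0.055]]' 30|grep -E "eef|force"
python3 -m crank '[[[0,0,0.001],[0,0,0],0.055],[[0,0,0],[0,0,0],0.055]]' 30|grep -E "eef|force"
```

```text
t: 10.72
eef_pos: [0.5755, -0.1906, 0.0488]
tool_rot: [0.0, 0.022, 1.0, -0.0]
contact_force: [0.8, -0.2, -1.0]
gripper_width: 0.68
eef_pos: [0.5755, -0.1905, 0.0474]
contact_force: [-0.3, -0.2, -0.6]
eef_pos: [0.5754, -0.1904, 0.0462]
contact_force: [-0.2, 1.0, -0.3]
```

```bash
python3 -m crank '[[[0,0,0.001],[0,0,0],0.055],[[0,0,0],[0,0,0],0.055]]' 30|grep -E "eef|force"
python3 -m crank '[[[0,0,0.001],[0,0,0],0.055],[[0,0,0],[0,0,0],0.055]]' 30|grep -E "eef|force"
```

```text
eef_pos: [0.5754, -0.1905, 0.0452]
contact_force: [0.6, 0.0, -0.3]
eef_pos: [0.5758, -0.1905, 0.0449]
contact_force: [-1.9, -0.1, 5.6]
```

Contact at z 0.045: seated. Release and lift.

```bash
python3 -m crank '[[[0,0,-0.0005],[0,0,0],0.068],[[0,0,0],[0,0,0],0.070],[[0,0,0],[0,0,0],0.070],[[0,0,-0.02],[0,0,0],0.070],[[0,0,-0.04],[0,0,0],0.070],[[0,0.0,-0.05],[0,0,0],0.070],[[0,0,0],[0,0,0],0.07],[[0,0,0],[0,0,0],0.07]]' 30
python3 -c "
from h import *
snap('wrist','w7');snap('side','s7');crop('s7',220,180,350,300,5,'c8')
goal(.489,.3334,.08,186.2)"
```

```text
t: 12.72
eef_pos: [0.5754, -0.1903, 0.1554]
tool_rot: [0.0, 0.022, 1.0, 0.0]
contact_force: [-0.7, 0.2, -0.2]
gripper_width: 0.816
t 12.82 turn [ 0.03 -0.1  -8.75] shift mm now [108.7 519.1  74.4] after turn [ 28.6 529.7  74. ] F [ 0.4 -0.5 -0.3] g 70.0
```

View pics/w7.png

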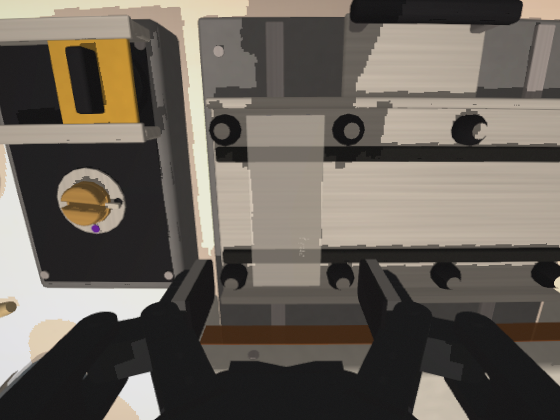

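View pics/s7.png

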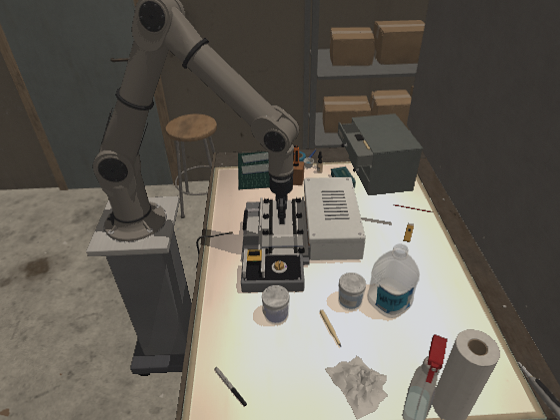

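```bash
python3 -m crank '[[[0.01,0.06,-0.03],[0,0,-3],0.072],[[0.01,0.06,0],[0,0,-3],0.072],[[0.006,0.06,0],[0,0,-2.7],0.072],[[0.004,0.06,0],[0,0,0],0.072],[[0.004,0.06,0],[0,0,0],0.072],[[0.004,0.06,0],[0,0,0],0.072],[[0.004,0.06,0],[0,0,0],0.072],[[0.004,0.06,0],[0,0,0],0.072],[[0.002,0.04,0],[0,0,0],0.072],[[0,0,0.0],[0,0,0],0.072]]' 30
python3 -c "
from h import *
goal(.489,.3334,.08,186.2)"
```

```text
t: 14.08
eef_pos: [0.4881, 0.3243, 0.181]
tool_rot: [-0.001, -0.057, 0.998, 0.0]
contact_force: [-0.0, -0.7, -0.5]
gripper_width: 0.842
t 14.07 turn [ 0.02 -0.13  0.33] shift mm now [ -2.2   8.9 101. ] after turn [ -1.9   8.9 101. ] F [-0.  -0.7 -0.5] g 71.9
```

```bash
python3 -m crank '[[[-0.002,0.005,0.035],[0,0,0.3],0.072],[[0,0.004,0.035],[0,0,0],0.072],[[0,0,0],[0,0,0],0.072],[[0,0,0.0],[0,0,0],0.072]]' 30
python3 -c "
from h import *
goal(.489,.3334,.08,186.2)
snap('wrist','w8')"
```

```text
t: 14.58
eef_pos: [0.4922, 0.3286, 0.1131]
tool_rot: [0.0, -0.05, 0.999, -0.0]
contact_force: [-0.0, -0.4, 0.5]
gripper_width: 0.843
t 14.57 turn [-0.02  0.03 -0.43] shift mm now [ 2.7  5.1 33.1] after turn [ 2.6  5.1 33.1] F [-0.  -0.4  0.5] g 72.0
```

View pics/w8.png

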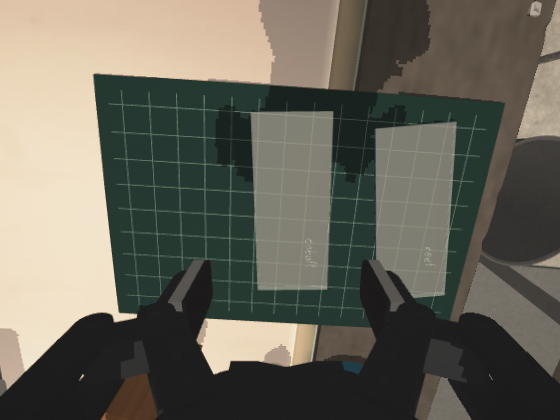

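Run:
```python
from h import *
def q(P,n):
    p=np.array([atz('w8',u,v,.007) for u,v in P])
    c=p.mean(0); d=(p[2]+p[3]-p[0]-p[1])/2
    print(n,np.round(c,4),'yaw',np.degrees(np.arctan2(d[1],d[0])),'L',np.linalg.norm(d),'W',np.linalg.norm(p[1]-p[0]),np.linalg.norm(p[2]-p[3]))
q([(251,113),(333,111),(327,290),(259,291)],'B')
q([(376,129),(456,122),(446,295),(385,300)],'A')
goal(.490,.3334,.03,186.2)
```

```text
B [0.4901 0.3339 0.007 ] yaw 6.4563497616338035 L 0.146404160044055 W 0.05904354549116323 0.05838590271794716
A [0.4883 0.4329 0.007 ] yaw 12.706113138771965 L 0.145561735201776 W 0.05865453927340346 0.053119640800937694
t 14.62 turn [ 0.03  0.09 -0.43] shift mm now [ 2.1  4.5 83.6] after turn [ 2.   4.6 83.6] F [ 0.8 -1.1  0.3] g 71.6
```

```bash
python3 -m crank '[[[0.002,0.0045,0.03],[0,0,-0.4],0.072],[[0,0,0.03],[0,0,0],0.070],[[0,0,0.02],[0,0,0],0.068],[[0,0,0.012],[0,0,0],0.066],[[0,0,0],[0,0,0],0.065],[[0,0,0],[0,0,0],0.065]]' 30
python3 -c "
from h import *
goal(.490,.3337,.0125,186.3)"
```

```text
t: 15.38
eef_pos: [0.4896, 0.3341, 0.0213]
tool_rot: [0.001, -0.054, 0.999, 0.0]
contact_force: [-0.1, 0.2, 0.5]
gripper_width: 0.759
t 15.38 turn [ 0.05  0.07 -0.07] shift mm now [-0.3 -0.5  8.8] after turn [-0.3 -0.5  8.8] F [-0.1  0.2  0.5] g 64.8
```

```bash
python3 -m crank '[[[0,0,0.005],[0,0,0],0.065],[[0,0,0.0035],[0,0,0],0.065],[[0,0,0],[0,0,0],0.059],[[0,0,0],[0,0,0],0.055],[[0,0,0],[0,0,0],0.055],[[0,0,0],[0,0,0],0.055],[[0,0,0],[0,0,0],0.055]]' 30
python3 -m crank '[[[0,0,-0.02],[0,0,0],0.055],[[0,0,-0.02],[0,0,0],0.055],[[0,0,0],[0,0,0],0.055]]' 30
python3 -c "
from h import *
st();snap('wrist','w9')"
```

```text
t: 16.25
eef_pos: [0.4892, 0.3339, 0.0125]
tool_rot: [0.0, -0.054, 0.999, 0.0]
contact_force: [-0.9, -0.2, 5.8]
gripper_width: 0.683
t: 16.62
eef_pos: [0.4904, 0.3348, 0.0544]
tool_rot: [0.002, -0.054, 0.999, 0.001]
contact_force: [0.3, -0.1, -1.2]
gripper_width: 0.679
t 16.62 p [0.4904 0.3348 0.0544] R [[-0.994, -0.109, 0.003], [-0.109, 0.994, 0.003], [-0.004, 0.003, -1.0]] F [ 0.3 -0.1 -1.2] g 0.679 q [-0.82  0.59  0.16  1.9  -0.14  0.66  1.1 ]
```

View pics/w9.png

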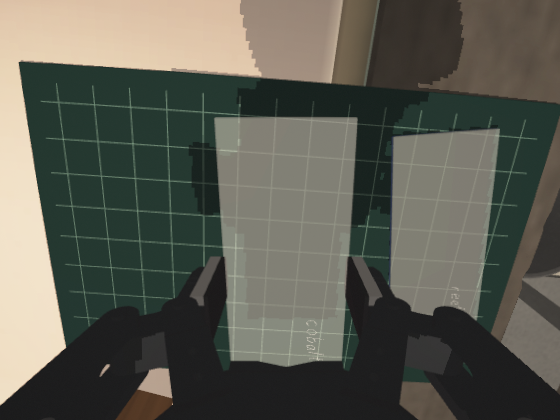

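```bash
python3 -m crank '[[[0,-0.03,-0.04],[0,0,2.95],0.055],[[0,-0.055,-0.04],[0,0,2.95],0.055],[[-0.015,-0.06,0],[0,0,2.95],0.055],[[-0.015,-0.06,0],[0,0,0],0.055],[[-0.015,-0.06,0],[0,0,0],0.055],[[-0.01,-0.06,0],[0,0,0],0.055],[[-0.01,-0.06,0],[0,0,0],0.055],[[-0.01,-0.03,0],[0,0,0],0.055],[[0,0,0],[0,0,0],0.055],[[0,0,0],[0,0,0],0.055]]' 30
python3 -c "
from h import *
goal(.5799,-.0946,.09,177.4)"
```

```text
t: 17.92
eef_pos: [0.5577, -0.0779, 0.1281]
tool_rot: [-0.001, 0.022, 1.0, 0.0]
contact_force: [0.7, 0.9, -1.6]
gripper_width: 0.682
t 17.93 turn [ 0.04 -0.07  0.03] shift mm now [-23.  -15.7  38.1] after turn [-23.  -15.7  38.1] F [ 0.7  0.9 -1.6] g 58.2
```

```bash
python3 -m crank '[[[-0.0115,-0.008,0.01],[0,0,0],0.055],[[-0.0115,-0.008,0.01],[0,0,0],0.055],[[0,0,0.015],[0,0,0],0.055],[[0,0,0],[0,0,0],0.055],[[0,0,0],[0,0,0],0.055]]' 30
python3 -c "
from h import *
goal(.5799,-.0946,.045,177.4);snap('wrist','w10')"
```

```text
t: 18.55
eef_pos: [0.58, -0.0957, 0.0934]
tool_rot: [-0.0, 0.023, 1.0, 0.0]
contact_force: [0.5, 0.1, 0.1]
gripper_width: 0.684
t 18.55 turn [ 0.01 -0.04  0.  ] shift mm now [ 0.2  1.1 48.4] after turn [ 0.2  1.1 48.4] F [0.5 0.1 0.1] g 58.4
```

View pics/w10.png

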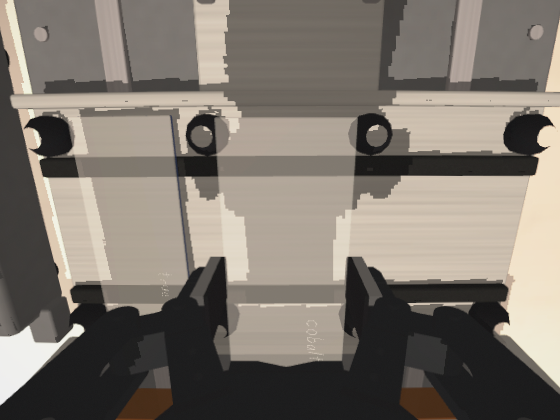

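```bash
python3 -m crank '[[[0,0.001,0.02],[0,0,0],0.055],[[0,0,0.02],[0,0,0],0.055],[[0,0,0],[0,0,0],0.055],[[0,0,0.004],[0,0,0],0.055],[[0,0,0.002],[0,0,0],0.055],[[0,0,0.002],[0,0,0],0.055],[[0,0,0.001],[0,0,0],0.055],[[0,0,0],[0,0,0],0.055]]' 30
```

```text
t: 19.6
eef_pos: [0.5804, -0.0949, 0.0447]
tool_rot: [0.0, 0.023, 1.0, 0.0]
contact_force: [0.1, -0.1, -0.3]
gripper_width: 0.682
```

```bash
python3 -m crank '[[[0,0,0.001],[0,0,0],0.055],[[0,0,0],[0,0,0],0.055]]' 30|grep -E "eef|force"
```

```text
eef_pos: [0.581, -0.095, 0.0445]
contact_force: [-0.8, -0.3, 5.1]
```

```bash
python3 -m crank '[[[0,0,-0.0005],[0,0,0],0.066],[[0,0,0],[0,0,0],0.069],[[0,0,0],[0,0,0],0.069],[[0,0,-0.02],[0,0,0],0.069],[[0,0,-0.04],[0,0,0],0.069],[[0,0.0,-0.05],[0,0,0],0.069],[[0.01,0.06,0],[0,0,-4.5],0.07],[[0.02,0.06,0],[0,0,-4.5],0.07],[[0.02,0.06,0],[0,0,-4],0.07]]' 30
python3 -c "
from h import *
goal(.4883,.4315,.1,191.5)"
```

```text
t: 20.98
eef_pos: [0.5252, 0.0827, 0.1558]
tool_rot: [0.001, -0.092, 0.996, 0.0]
contact_force: [0.2, 1.0, -0.6]
gripper_width: 0.823
t 20.98 turn [ 0.02  0.15 -0.98] shift mm now [-27.3 349.6  56. ] after turn [-33.4 349.1  55.8] F [ 0.2  1.  -0.6] g 70.2
```

```bash
python3 -m crank '[[[-0.005,0.058,0],[0,0,-1],0.072],[[-0.005,0.058,0],[0,0,0],0.072],[[-0.005,0.058,0],[0,0,0],0.072],[[-0.005,0.058,0],[0,0,0],0.072],[[-0.005,0.055,0.02],[0,0,0],0.072],[[0,0,0.02],[0,0,0],0.072],[[0,0,0],[0,0,0],0.072],[[0,0,0],[0,0,0],0.072]]' 30
python3 -c "
from h import *
goal(.4883,.4315,.1,191.5);snap('wrist','w11')"
```

```text
t: 21.98
eef_pos: [0.4951, 0.3664, 0.1155]
tool_rot: [0.001, -0.098, 0.995, 0.0]
contact_force: [0.6, 0.7, 0.8]
gripper_width: 0.841
t 21.98 turn [ 0.    0.08 -0.21] shift mm now [-6.1 65.2 15.6] after turn [-6.4 65.2 15.5] F [0.6 0.7 0.8] g 71.8
```

View pics/w11.png

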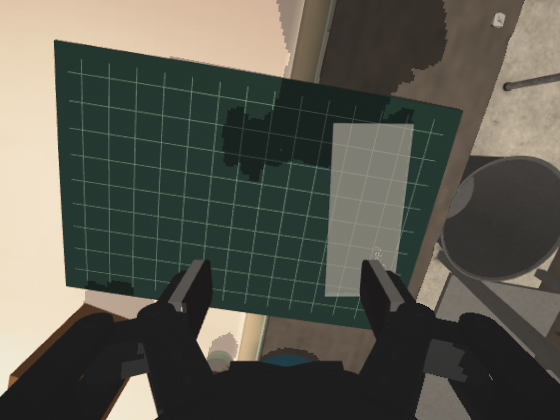

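```bash
python3 - <<'E'
from h import *
p=np.array([atz('w11',u,v,.007) for u,v in [(334,124),(413,124),(394,297),(325,297)]])
c=p.mean(0); d=(p[2]+p[3]-p[0]-p[1])/2
print(np.round(c,4),'yaw',np.degrees(np.arctan2(d[1],d[0])),'L',np.linalg.norm(d),'W',np.linalg.norm(p[1]-p[0]),np.linalg.norm(p[2]-p[3]))
d=p[3]-p[0];print(np.degrees(np.arctan2(d[1],d[0])),p[0]+d/2)
goal(.4883,.431,.07,190.9)
E
python3 -m crank '[[[-0.003,0.033,0.015],[0,0,0.4],0.072],[[-0.003,0.032,0.015],[0,0,0],0.072],[[0,0,0.015],[0,0,0],0.072],[[0,0,0],[0,0,0],0.072],[[0,0,0],[0,0,0],0.072]]' 30
python3 -c "
from h import *
goal(.4883,.431,.0125,190.9);snap('wrist','w12')"
```

```text
[0.4892 0.4311 0.007 ] yaw 11.288654165663111 L 0.14625190469741833 W 0.05837932217867796 0.06060633548729713
10.851709776578923 [0.49498781 0.40195798 0.007     ]
t 22.02 turn [0.03 0.1  0.38] shift mm now [-5.8 64.6 45.7] after turn [-5.4 64.7 45.7] F [-0.8 -0.3 -0.5] g 72.0
t: 22.65
eef_pos: [0.4885, 0.4306, 0.07]
tool_rot: [0.0, -0.095, 0.996, -0.0]
contact_force: [0.2, -0.0, 0.9]
gripper_width: 0.842
t 22.65 turn [-0.02  0.05 -0.04] shift mm now [ 0.2  0.4 57.5] after turn [ 0.1  0.4 57.5] F [ 0.2 -0.   0.9] g 71.9
```

View pics/w12.png

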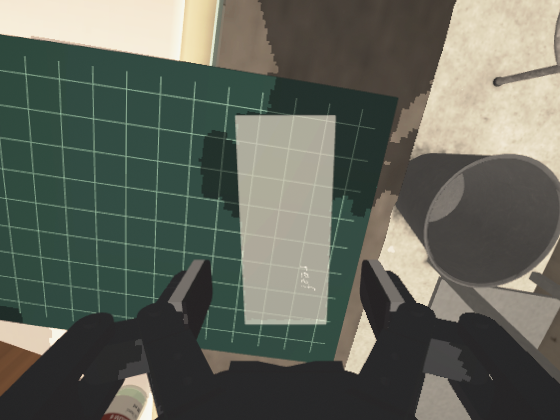

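Strip A is square and centred between the fingers (235–335 px); descend and grip.

```bash
python3 -m crank '[[[0,0,0.025],[0,0,0],0.070],[[0,0,0.02],[0,0,0],0.066],[[0,0,0.008],[0,0,0],0.065],[[0,0,0.0045],[0,0,0],0.065],[[0,0,0],[0,0,0],0.059],[[0,0,0],[0,0,0],0.055],[[0,0,0],[0,0,0],0.055],[[0,0,0],[0,0,0],0.055],[[0,0,0],[0,0,0],0.055]]' 30
python3 -m crank '[[[0,0,-0.02],[0,0,0],0.055],[[0,0,-0.02],[0,0,0],0.055],[[0,0,0],[0,0,0],0.055]]' 30
python3 -c "
from h import *
goal(.584,.0013,.13,177.4);snap('wrist','w13')"
```

```text
t: 23.82
eef_pos: [0.4881, 0.4326, 0.0126]
tool_rot: [0.001, -0.096, 0.995, 0.001]
contact_force: [0.3, -0.0, 5.7]
gripper_width: 0.678
t: 24.2
eef_pos: [0.4886, 0.4334, 0.0544]
tool_rot: [0.002, -0.096, 0.995, 0.002]
contact_force: [-0.0, -0.2, -0.9]
gripper_width: 0.685
t 24.2 turn [ 0.18  0.19 13.59] shift mm now [ -11.6 -442.1  -76.8] after turn [-114.9 -427.3  -75.6] F [-0.  -0.2 -0.9] g 58.5
```

View pics/w13.png

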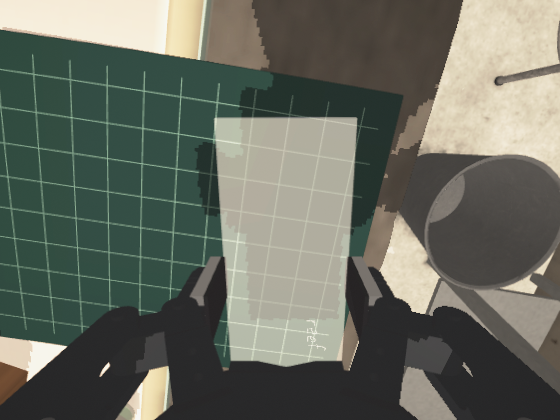

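```bash
python3 -m crank '[[[0,-0.04,-0.04],[0,0,4.6],0.055],[[-0.005,-0.057,-0.04],[0,0,4.5],0.055],[[-0.01,-0.06,0],[0,0,4.5],0.055],[[-0.01,-0.06,0],[0,0,0],0.055],[[-0.015,-0.06,0],[0,0,0],0.055],[[-0.02,-0.06,0],[0,0,0],0.055],[[-0.02,-0.055,0],[0,0,0],0.055],[[0,0,0],[0,0,0],0.055],[[0,0,0],[0,0,0],0.055]]' 30
python3 -c "
from h import *
goal(.584,.0013,.09,177.4)"
```

```text
t: 25.38
eef_pos: [0.5706, 0.0463, 0.1269]
tool_rot: [-0.001, 0.023, 1.0, 0.0]
contact_force: [-1.0, 1.3, -1.1]
gripper_width: 0.683
t 25.38 turn [ 0.02 -0.07 -0.03] shift mm now [-15.5 -44.3  36.9] after turn [-15.4 -44.3  36.9] F [-1.   1.3 -1.1] g 58.3
```

```bash
python3 -m crank '[[[-0.0075,-0.022,0.01],[0,0,0],0.055],[[-0.0075,-0.022,0.01],[0,0,0],0.055],[[0,0,0.017],[0,0,0],0.055],[[0,0,0],[0,0,0],0.055],[[0,0,0],[0,0,0],0.055]]' 30
python3 -c "
from h import *
goal(.584,.0013,.045,177.4);snap('wrist','w14')"
```

```text
t: 26.0
eef_pos: [0.5838, 0.0033, 0.0904]
tool_rot: [-0.0, 0.022, 1.0, 0.0]
contact_force: [-0.2, -0.1, -1.0]
gripper_width: 0.685
t 26.0 turn [ 0.04 -0.03  0.13] shift mm now [-0.3 -2.  45.4] after turn [-0.3 -2.  45.4] F [-0.2 -0.1 -1. ] g 58.5
```

View pics/w14.png

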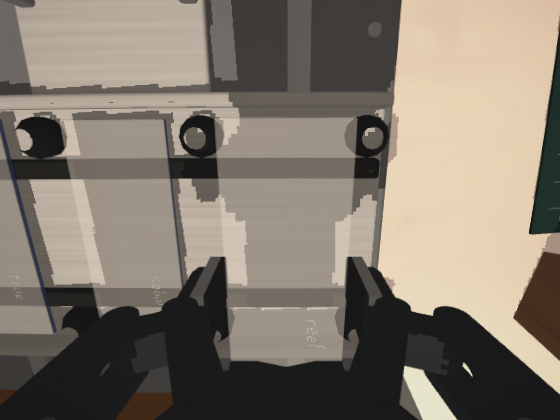

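```bash
python3 -m crank '[[[0,-0.001,0.02],[0,0,0],0.055],[[0,0,0.017],[0,0,0],0.055],[[0,0,0],[0,0,0],0.055],[[0,0,0.004],[0,0,0],0.055],[[0,0,0.002],[0,0,0],0.055],[[0,0,0.002],[0,0,0],0.055],[[0,0,0.001],[0,0,0],0.055],[[0,0,0],[0,0,0],0.055]]' 30
```

```text
t: 27.05
eef_pos: [0.5841, 0.0004, 0.0446]
tool_rot: [0.0, 0.023, 1.0, 0.0]
contact_force: [0.2, -0.2, 0.6]
gripper_width: 0.681
```

```bash
python3 -m crank '[[[0,0,0.0005],[0,0,0],0.062],[[0,0,0],[0,0,0],0.068],[[0,0,0],[0,0,0],0.069],[[0,0,-0.02],[0,0,0],0.069],[[0,0,-0.04],[0,0,0],0.069],[[0.03,0.0,-0.05],[0,0,0],0.069],[[0.04,-0.04,-0.04],[0,0,0],0.07],[[0.04,-0.05,0],[0,0,0],0.07],[[0,0,0],[0,0,0],0.07],[[0,0,0],[0,0,0],0.05]]' 30
python3 -c "
from h import *
goal(.44,-.088,.16,177.4);snap('wrist','w15')"
```

```text
t: 28.3
eef_pos: [0.4757, -0.0794, 0.1911]
tool_rot: [0.001, 0.023, 1.0, 0.0]
contact_force: [0.2, 0.0, 1.1]
gripper_width: 0.621
t 28.3 turn [ 0.04  0.11 -0.03] shift mm now [ 35.4 -10.2  31.1] after turn [ 35.3 -10.2  31.1] F [0.2 0.  1.1] g 53.0
```

View pics/w15.png

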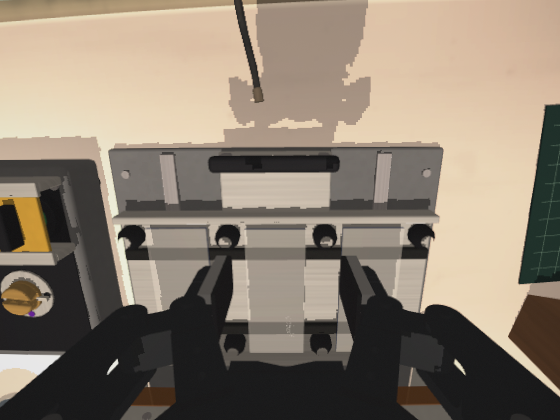

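```bash
python3 - <<'E'
from h import *
crop('w15',190,140,360,190,4.5,'c9')
for u,v in [(214,172),(334,171),(209,165),(339,164)]: print(np.round(atz('w15',u,v,.063),4))
E
python3 -m crank '[[[0.01,0,0],[0,0,10],0.04],[[0,0,0],[0,0,10],0.04],[[0,0,0],[0,0,10],0.04],[[0,0,0],[0,0,10],0.04],[[0,0,0],[0,0,10],0.04],[[0,0,0],[0,0,10],0.04],[[0,0,0],[0,0,10],0.04],[[0,0,0],[0,0,10],0.04],[[0,0,0],[0,0,10],0.04],[[0,0,0],[0,0,0],0.04]]' 30
python3 -c "
from h import *
goal(.44,-.088,.12,87.4);st()"
```

```text
[ 0.4463 -0.1374  0.063 ]
[ 0.45   -0.0377  0.063 ]
[ 0.4403 -0.1409  0.063 ]
[ 0.4444 -0.0336  0.063 ]
t: 29.6
eef_pos: [0.466, -0.0781, 0.19]
tool_rot: [0.0, 0.722, 0.692, -0.0]
contact_force: [0.2, -0.3, 0.9]
gripper_width: 0.467
t 29.6 turn [-0.01  0.03  0.22] shift mm now [-11.  -25.5  70. ] after turn [-11.1 -25.5  70. ] F [ 0.2 -0.3  0.9] g 39.9
t 29.6 p [ 0.466  -0.0781  0.19  ] R [[0.042, 0.999, -0.0], [0.999, -0.042, -0.001], [-0.001, -0.0, -1.0]] F [ 0.2 -0.3  0.9] g 0.467 q [-0.47  0.23  0.59  2.11 -0.17  0.84  0.18]
```

View pics/c9.png

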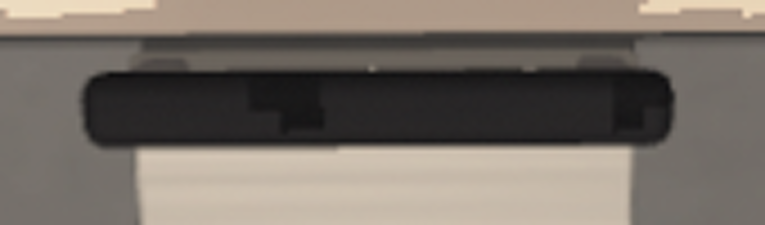

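```bash
python3 -m crank '[[[-0.005,-0.0125,0.02],[0,0,0],0.04],[[-0.005,-0.0125,0.03],[0,0,0],0.04],[[0,0,0.03],[0,0,0],0.04],[[0,0,0.03],[0,0,0],0.04],[[0,0,0.023],[0,0,0],0.04],[[0,0,0],[0,0,0],0.04],[[0,0,0],[0,0,0],0.04]]' 30
python3 -c "
from h import *
goal(.441,-.0875,.057,87.4);snap('wrist','w16')"
```

```text
t: 30.48
eef_pos: [0.4404, -0.0879, 0.0576]
tool_rot: [0.0, 0.722, 0.692, 0.0]
contact_force: [0.5, 0.7, 0.3]
gripper_width: 0.468
t 30.48 turn [ 0.04 -0.01  0.11] shift mm now [0.5 0.6 0.6] after turn [0.5 0.6 0.6] F [0.5 0.7 0.3] g 39.9
```

View pics/w16.png

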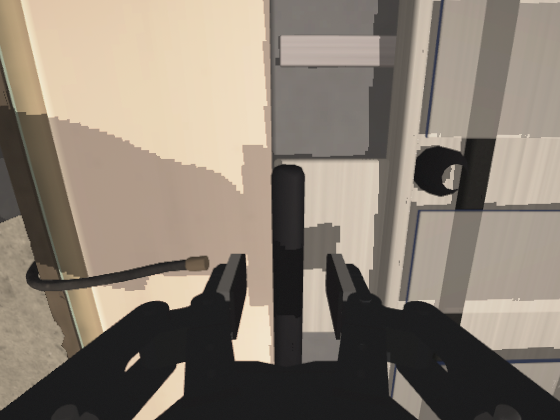

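Handle is centred between the fingers. Grip, then push along tool +y (station x).

```bash
python3 -m crank '[[[0,0,0],[0,0,0],0.02],[[0,0,0],[0,0,0],0.008],[[0,0,0],[0,0,0],0.008],[[0,0,0],[0,0,0],0.008],[[0,0.01,0],[0,0,0],0.008],[[0,0.015,0],[0,0,0],0.008],[[0,0.02,0],[0,0,0],0.008],[[0,0.02,0],[0,0,0],0.008],[[0,0.02,0],[0,0,0],0.008],[[0,0.02,0],[0,0,0],0.008]]' 40
python3 -m crank '[[[0,0.02,0],[0,0,0],0.008],[[0,0.02,0],[0,0,0],0.008],[[0,0,0],[0,0,0],0.008],[[0,0,0],[0,0,0],0.008]]' 40
```

```text
t: 31.78
eef_pos: [0.5452, -0.0923, 0.058]
tool_rot: [-0.0, 0.723, 0.691, 0.0]
contact_force: [-3.2, 1.8, 7.8]
gripper_width: 0.155
t: 32.28
eef_pos: [0.5855, -0.094, 0.058]
tool_rot: [0.001, 0.723, 0.691, 0.001]
contact_force: [1.8, 2.7, 5.1]
gripper_width: 0.152
```

```bash
python3 -m crank '[[[0,0.008,0],[0,0,0],0.008],[[0,0.005,0],[0,0,0],0.008],[[0,0,0],[0,0,0],0.008]]' 40
python3 -m crank '[[[0,0.003,0],[0,0,0],0.008],[[0,0.003,0],[0,0,0],0.008],[[0,0,0],[0,0,0],0.008]]' 40|grep -E "eef|force"
python3 -m crank '[[[0,0.002,0],[0,0,0],0.008],[[0,0.002,0],[0,0,0],0.008],[[0,0,0],[0,0,0],0.008]]' 40|grep -E "eef|force"
```

```text
t: 32.65
eef_pos: [0.5974, -0.0945, 0.058]
tool_rot: [-0.0, 0.723, 0.691, 0.001]
contact_force: [-0.2, 3.0, 7.8]
gripper_width: 0.151
eef_pos: [0.5976, -0.0944, 0.0579]
contact_force: [-18.2, 5.1, 26.1]
eef_pos: [0.5977, -0.0945, 0.0578]
contact_force: [-29.8, 6.9, 39.0]
```

```bash
python3 -m crank '[[[0,-0.005,0],[0,0,0],0.008],[[0,-0.004,0],[0,0,0],0.008],[[0,0,0],[0,0,0],0.008]]' 40
python3 -m crank '[[[0,0,0],[0,0,0],0.03],[[0,0,0],[0,0,0],0.035],[[0,0,0],[0,0,0],0.035]]' 40
python3 -c "
from h import *
snap('wrist','w17')"
```

```text
t: 33.78
eef_pos: [0.5974, -0.0945, 0.0579]
tool_rot: [-0.001, 0.723, 0.691, 0.0]
contact_force: [-3.1, 2.8, 9.9]
gripper_width: 0.154
t: 34.15
eef_pos: [0.5982, -0.0955, 0.0568]
tool_rot: [-0.0, 0.723, 0.691, -0.0]
contact_force: [0.7, 0.0, -0.1]
gripper_width: 0.412
```

View pics/w17.png

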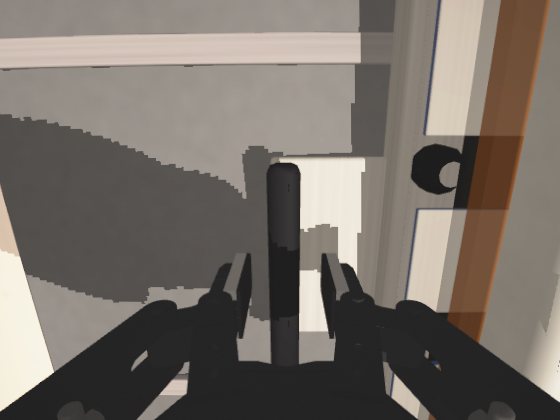

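```bash
python3 -m crank '[[[0,0,-0.04],[0,0,0],0.05],[[0,0,-0.06],[0,0,0],0.05],[[0,0,-0.06],[0,0,0],0.05],[[0.03,0,-0.06],[0,0,0],0.05],[[0.06,0.01,-0.05],[0,0,0],0.05],[[0.06,0.01,0],[0,0,0],0.05],[[0.06,0.01,0],[0,0,0],0.05],[[0.03,0.01,0],[0,0,0],0.05],[[0,0,0],[0,0,0],0.05],[[0,0,0],[0,0,0],0.05]]' 40
python3 -c "
from h import *
goal(.64,.15,.33,87.4)
snap('wrist','w18')
snap('side','s18')"
```

```text
t: 35.45
eef_pos: [0.6465, 0.1269, 0.3124]
tool_rot: [0.0, 0.723, 0.69, -0.001]
contact_force: [0.8, -0.1, -0.3]
gripper_width: 0.588
t 35.45 turn [-0.02  0.07 -0.09] shift mm now [ 22.7  -7.6 -17.6] after turn [ 22.8  -7.6 -17.6] F [ 0.8 -0.1 -0.3] g 50.2
```

View pics/w18.png

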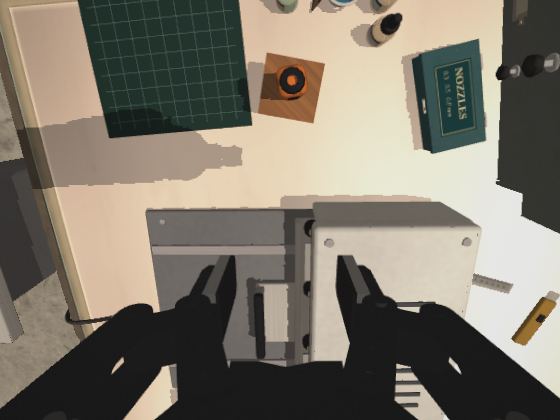

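View pics/s18.png

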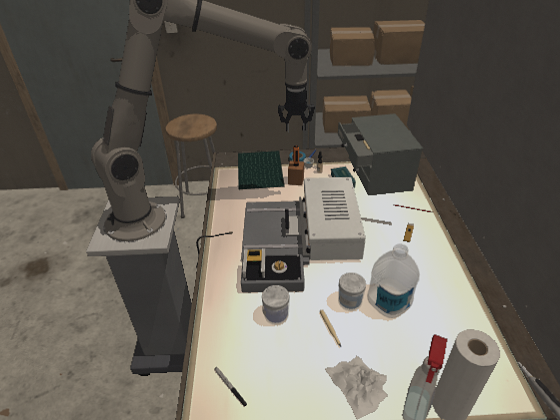

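```bash
python3 -m crank '[[[0.035,0.005,0.02],[0,0,0],0.05],[[0.03,0,0.015],[0,0,0],0.05],[[0,0,0],[0,0,0],0.05],[[0,0,0],[0,0,0],0.05]]' 40
python3 -c "
from h import *
st()
snap('wrist','w19');crop('w19',220,60,380,180,5,'c10')"
```

```text
t: 36.05
eef_pos: [0.6547, 0.1923, 0.2777]
tool_rot: [0.0, 0.723, 0.691, -0.0]
contact_force: [0.3, -2.1, 0.4]
gripper_width: 0.583
t 36.05 p [0.6547 0.1923 0.2777] R [[0.046, 0.999, -0.0], [0.999, -0.046, -0.001], [-0.001, 0.0, -1.0]] F [ 0.3 -2.1  0.4] g 0.583 q [-0.73  0.5   0.52  1.53 -0.26  1.18 -0.21]
```

View pics/w19.png

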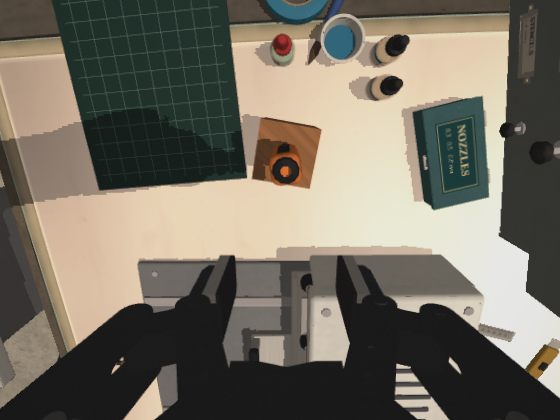

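View pics/c10.png

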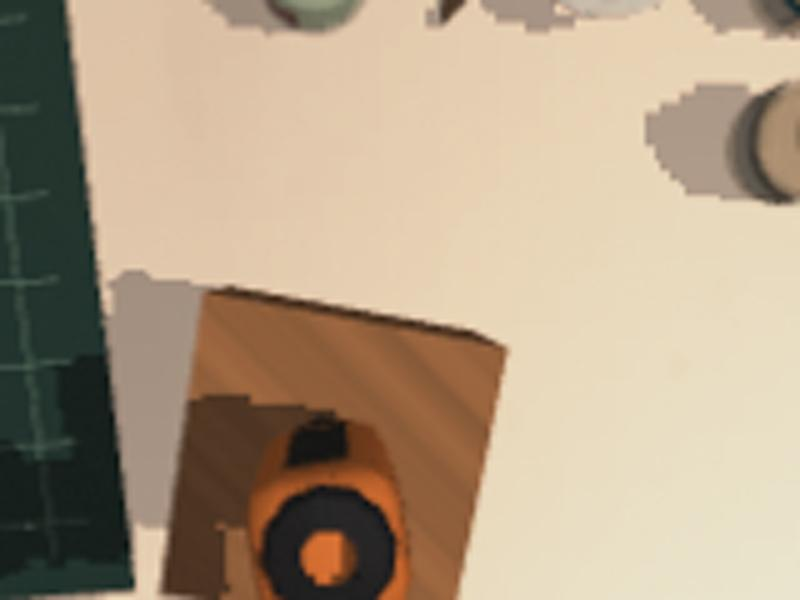

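```bash
python3 -c "
from h import *
print(atz('w19',285,171,.176))
P=[atz('w19',220+205/5,60+293/5,.084),atz('w19',220+508/5,60+347/5,.084),atz('w19',310,188,.084),atz('w19',252,181,.084)]
print(np.round(P,4),np.mean(P,0))
d=P[1]-P[0];print(np.degrees(np.arctan2(d[1],d[0])),np.linalg.norm(d))
crop('w19',240,110,330,200,8,'c10')"
```

```text
[0.65691208 0.22635047 0.176     ]
[[0.6346 0.2631 0.084 ]
 [0.6946 0.2499 0.084 ]
 [0.6815 0.1901 0.084 ]
 [0.6208 0.2005 0.084 ]] [0.65785595 0.22590558 0.084     ]
-12.40061246601003 0.061445050655920624
```

View pics/c10.png

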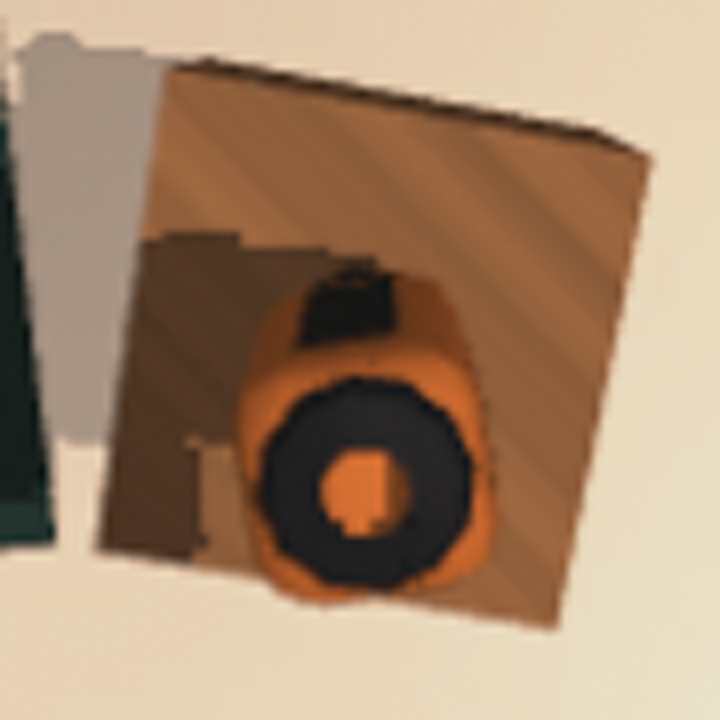

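```bash
python3 -m crank '[[[-0.026,0.0,0.025],[0,0,0],0.05],[[-0.025,0,0.025],[0,0,0],0.05],[[0,0,0],[0,0,0],0.05],[[0,0,0],[0,0,0],0.05]]' 40
python3 -c "
from h import *
st()
snap('wrist','w20');crop('w20',220,80,360,200,5.5,'c11')"
```

```text
t: 36.6
eef_pos: [0.653, 0.1423, 0.2288]
tool_rot: [0.0, 0.723, 0.691, 0.001]
contact_force: [-0.4, -0.2, 0.8]
gripper_width: 0.586
t 36.6 p [0.653  0.1423 0.2288] R [[0.046, 0.999, 0.002], [0.999, -0.046, 0.001], [0.001, 0.002, -1.0]] F [-0.4 -0.2  0.8] g 0.586 q [-0.66  0.52  0.51  1.62 -0.28  1.08 -0.12]
```

View pics/w20.png

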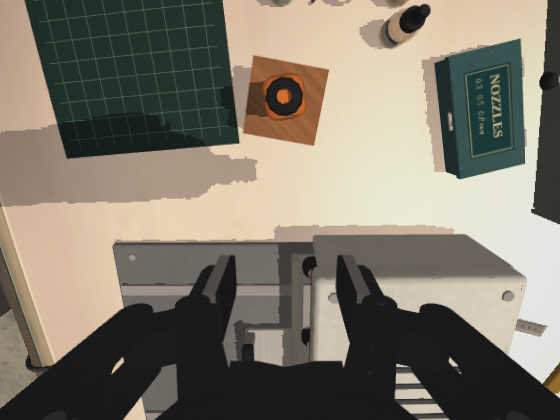

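View pics/c11.png

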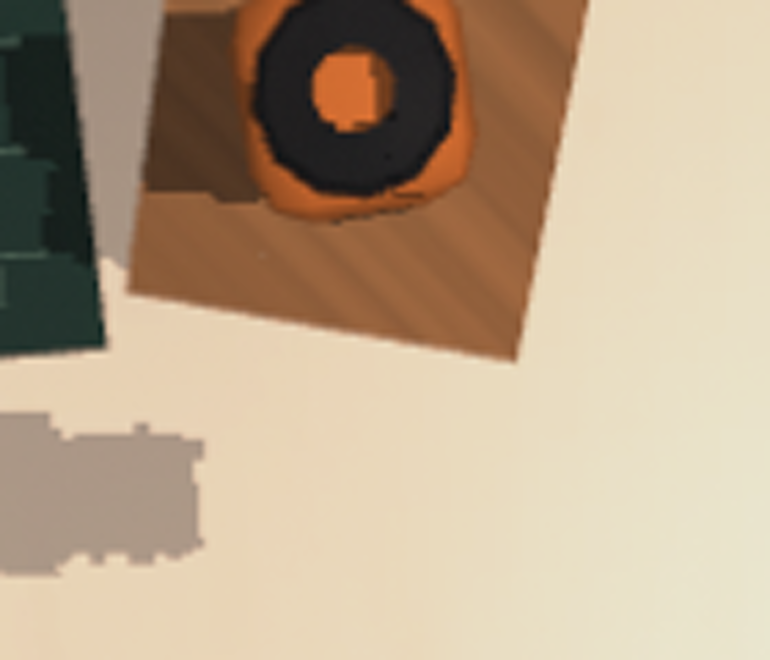

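```bash
python3 -c "
from h import *
print(atz('w20',283.5,96.5,.176))
crop('w20',240,50,335,150,6,'c12')"
```

```text
[0.65696663 0.22680219 0.176     ]
```

View pics/c12.png

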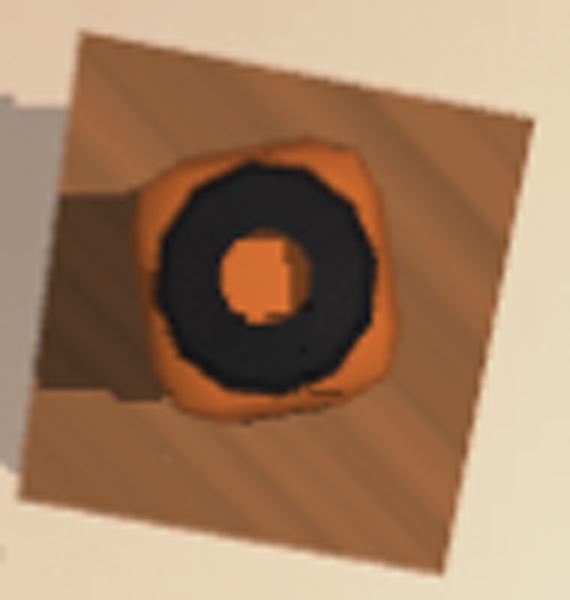

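```bash
python3 -m crank '[[[0.042,0.003,0],[0,0,-8.6],0.05],[[0.043,0.008,0],[0,0,0],0.05],[[0,0,0],[0,0,0],0.05],[[0,0,0],[0,0,0],0.05]]' 40
python3 -c "
from h import *
goal(.657,.2266,.144,96)
snap('wrist','w21')"
```

```text
t: 37.15
eef_pos: [0.661, 0.2281, 0.2284]
tool_rot: [0.0, 0.669, 0.743, 0.0]
contact_force: [1.1, -0.4, -0.0]
gripper_width: 0.585
t 37.15 turn [0.07 0.   0.06] shift mm now [-1.  -4.2 84.4] after turn [-1.  -4.1 84.4] F [ 1.1 -0.4 -0. ] g 50.0
```

View pics/w21.png

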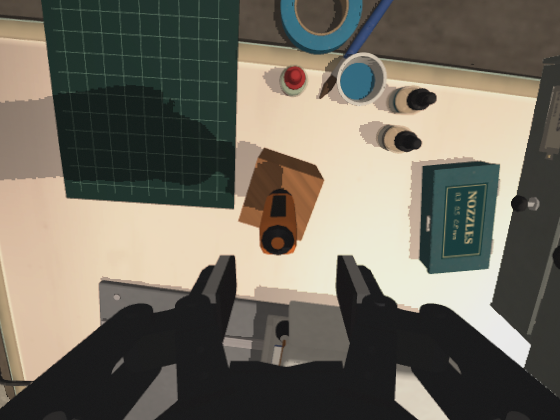

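```bash
python3 -m crank '[[[-0.001,-0.004,0.01],[0,0,0],0.05],[[0,0,0.02],[0,0,0],0.05],[[0,0,0.025],[0,0,0],0.05],[[0,0,0.029],[0,0,0],0.05],[[0,0,0],[0,0,0],0.035],[[0,0,0],[0,0,0],0.035],[[0,0,0],[0,0,0],0.035]]' 40
python3 -c "
from h import *
goal(.657,.2266,.144,96)
snap('wrist','w22')"
```

```text
t: 38.08
eef_pos: [0.6576, 0.2261, 0.1449]
tool_rot: [0.0, 0.669, 0.743, 0.001]
contact_force: [1.0, -0.3, -0.7]
gripper_width: 0.414
t 38.08 turn [ 0.11 -0.03 -0.02] shift mm now [ 0.5 -0.6  0.9] after turn [ 0.5 -0.6  0.9] F [ 1.  -0.3 -0.7] g 35.3
```

View pics/w22.png

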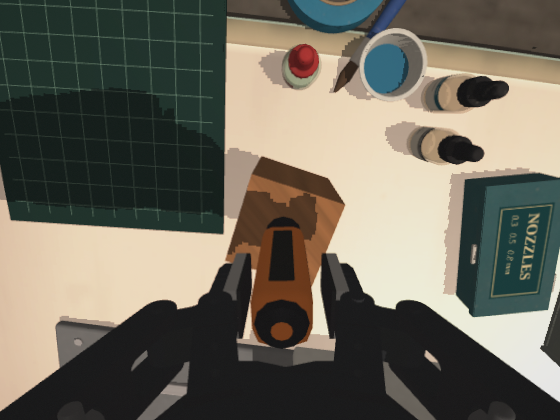

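```bash
python3 -m crank '[[[0,0,0],[0,0,0],0.026],[[0,0,0],[0,0,0],0.018],[[0,0,0],[0,0,0],0.018],[[0,0,0],[0,0,0],0.018],[[0,0,0],[0,0,0],0.018]]' 60
python3 -c "
from h import *
st()"
python3 -m crank '[[[0,0,-0.01],[0,0,0],0.018],[[0,0,-0.02],[0,0,0],0.018],[[0,0,-0.03],[0,0,0],0.018],[[0,0,-0.03],[0,0,0],0.018],[[0,0,-0.03],[0,0,0],0.018],[[0,0,-0.02],[0,0,0],0.018],[[0,0,0],[0,0,0],0.018],[[0,0,0],[0,0,0],0.018]]' 60
python3 -c "
from h import *
st()
snap('side','s23');snap('scene','sc23');crop('s23',250,80,350,200,5,'c13');crop('sc23',150,120,240,260,4.2,'c14')"
```

```text
t: 38.75
eef_pos: [0.6572, 0.2263, 0.1444]
tool_rot: [0.0, 0.669, 0.743, 0.0]
contact_force: [-1.0, -0.2, 4.9]
gripper_width: 0.273
t 38.75 p [0.6572 0.2263 0.1444] R [[-0.104, 0.995, 0.001], [0.995, 0.104, 0.001], [0.0, 0.001, -1.0]] F [-1.  -0.2  4.9] g 0.273 q [-0.71  0.64  0.43  1.61 -0.31  0.96 -0.07]
t: 39.75
eef_pos: [0.6562, 0.2261, 0.2825]
tool_rot: [-0.0, 0.669, 0.743, -0.001]
contact_force: [-0.4, 0.1, -1.6]
gripper_width: 0.276
t 39.75 p [0.6562 0.2261 0.2825] R [[-0.105, 0.995, -0.002], [0.995, 0.105, -0.001], [-0.0, -0.002, -1.0]] F [-0.4  0.1 -1.6] g 0.276 q [-0.74  0.51  0.48  1.48 -0.25  1.2  -0.12]
```

View pics/c13.png

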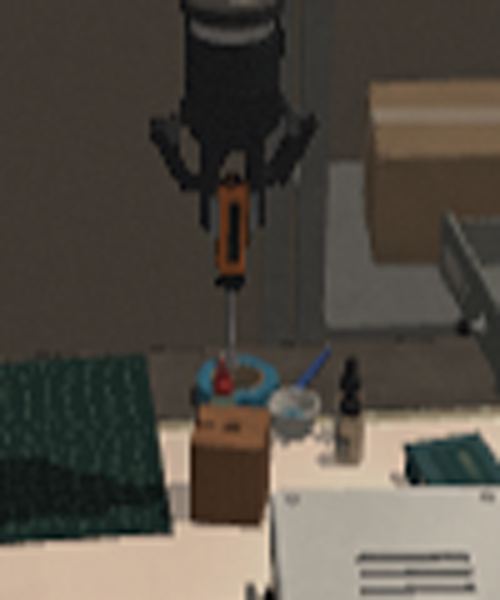

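View pics/c14.png

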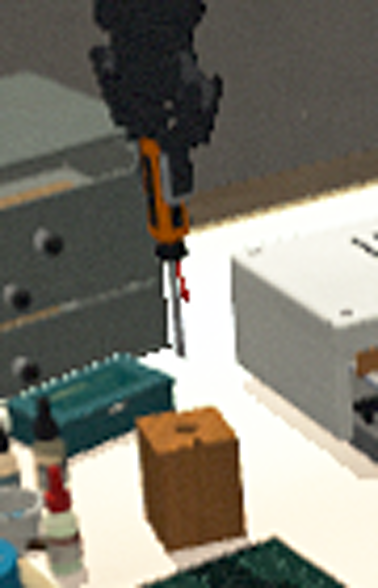

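```bash
python3 -c "
from h import *
st()
snap('wrist','w23');crop('w23',220,160,340,260,6,'c15')"
```

```text
t 39.85 p [0.6561 0.226  0.282 ] R [[-0.105, 0.995, -0.003], [0.995, 0.105, -0.001], [-0.001, -0.003, -1.0]] F [ 0.4  0.6 -0.2] g 0.269 q [-0.74  0.52  0.48  1.48 -0.25  1.2  -0.12]
```

View pics/w23.png

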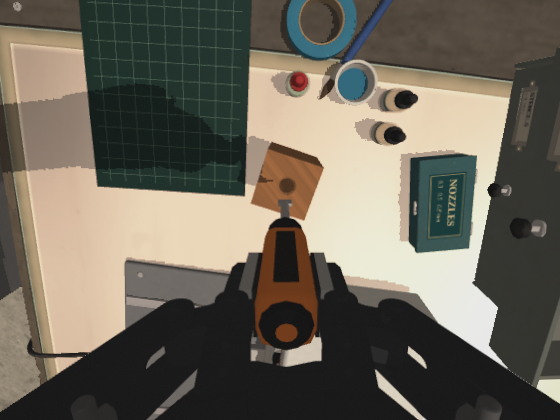

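View pics/c15.png

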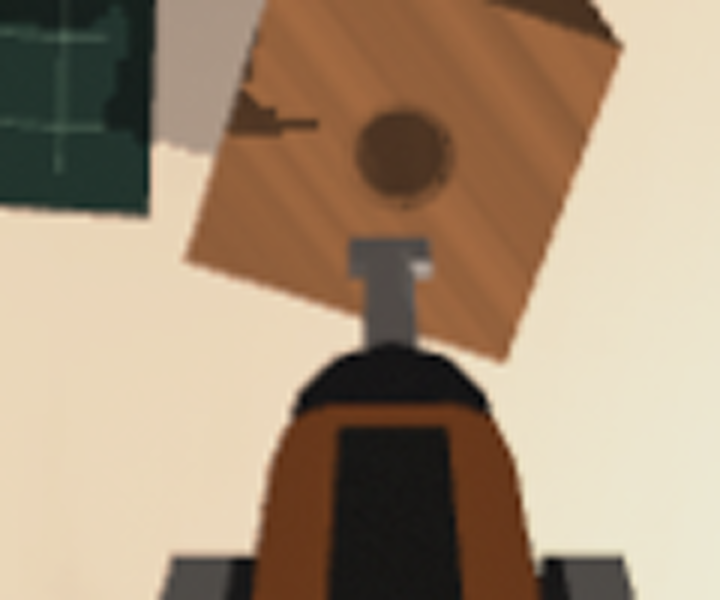

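```bash
python3 -c "
from h import *
o=bot.get_obs();M=R.from_quat(np.array(o['tool_rot'])[[1,2,3,0]]).as_matrix()
p=atz('w23',220+388/6-.4,160+240/6-.4,.142)
print(p,M.T@(p-o['eef_pos'])*1000)
print('hole',atz('w23',220+403/6-.4,160+155/6-.4,.084))
goal(.556,-.345,.30,177.4)
"
```

```text
[0.65555312 0.22710896 0.142     ] [  1.26540433  -0.17526053 140.13060262]
hole [0.65785306 0.22688168 0.084     ]
t 39.9 turn [-1.400e-01 -6.000e-02 -8.141e+01] shift mm now [-557.4 -159.3  -17.1] after turn [  74.2 -575.   -17.9] F [ 0.7 -0.  -1.9] g 23.4
```

```bash
python3 -m crank '[[[-0.03,-0.008,-0.02],[0,0,0],0.018],[[-0.055,-0.016,0],[0,0,0],0.018],[[-0.06,-0.018,0],[0,0,0],0.018],[[-0.06,-0.018,0],[0,0,0],0.018],[[-0.06,-0.018,0],[0,0,0],0.018],[[-0.06,-0.018,0],[0,0,0],0.018],[[-0.06,-0.018,0],[0,0,0],0.018],[[-0.06,-0.018,0],[0,0,0],0.018],[[-0.055,-0.015,0],[0,0,0],0.018],[[-0.02,-0.006,0],[0,0,0],0.018]]' 60
python3 -m crank '[[[0,0,0],[0,0,-10.2],0.018],[[0,0,0],[0,0,-10.2],0.018],[[0,0,0],[0,0,-10.2],0.018],[[0,0,0],[0,0,-10.2],0.018],[[0,0,0],[0,0,-10.2],0.018],[[0,0,0],[0,0,-10.2],0.018],[[0,0,0],[0,0,-10.2],0.018],[[0,0,0],[0,0,-10],0.018],[[0,0,0],[0,0,0],0.018],[[0,0,0],[0,0,0],0.018]]' 60
python3 -c "
from h import *
goal(.556,-.345,.30,177.4);st()
snap('wrist','w24')"
```

```text
t: 41.15
eef_pos: [0.5568, -0.3107, 0.3032]
tool_rot: [0.0, 0.671, 0.741, -0.001]
contact_force: [0.5, -0.1, -0.9]
gripper_width: 0.272
t: 42.4
eef_pos: [0.5592, -0.3057, 0.3032]
tool_rot: [-0.0, 0.024, 1.0, 0.0]
contact_force: [0.1, 0.1, -1.5]
gripper_width: 0.273
t 42.4 turn [ 0.03 -0.03 -0.16] shift mm now [  1.3 -39.4   3.2] after turn [  1.4 -39.4   3.2] F [ 0.1  0.1 -1.5] g 23.3
t 42.4 p [ 0.5592 -0.3057  0.3032] R [[-0.999, 0.048, -0.001], [0.048, 0.999, 0.0], [0.001, 0.0, -1.0]] F [ 0.1  0.1 -1.5] g 0.273 q [ 0.16  0.38  0.33  1.6  -0.13  1.19  2.04]
```

View pics/w24.png

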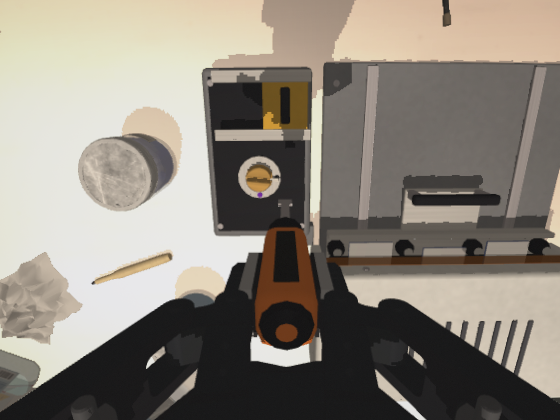

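```bash
python3 -c "
from h import *
crop('w24',225,145,315,225,7,'c16')
print(atz('w24',259,177,.0715), atz('w24',456,200,.063))
"
```

```text
[ 0.55575251 -0.33655417  0.0715    ] [ 0.59751003 -0.09670229  0.063     ]
```

View pics/c16.png

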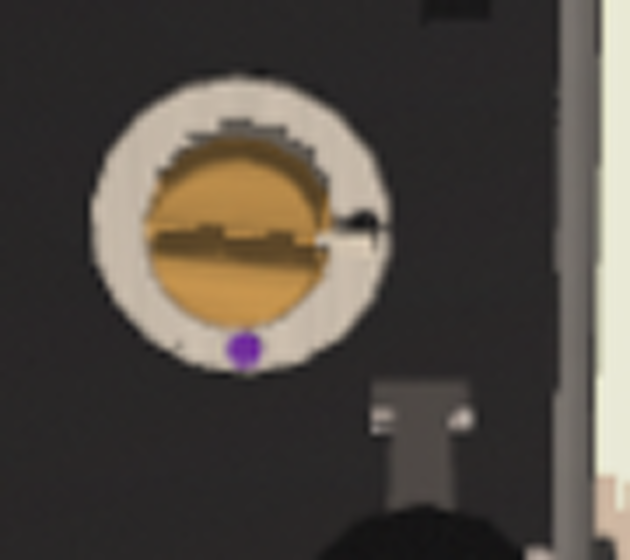

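```bash
python3 -c "
from h import *
f=lambda u,v,h:np.round(atz('w24',225+u/7-.43,145+v/7-.43,h),4)
print('head',f(238,241,.0715),'ring',f(241,224,.056),'ringz58',f(241,224,.058),'tip',f(421,381,.163))
a=f(152,246,.0715);b=f(325,260,.0715);d=b-a;print('slot yaw',np.degrees(np.arctan2(d[1],d[0])),a,b)
print('violet',f(244,350,.056))
st()
"
```

```text
head [ 0.5581 -0.3372  0.0715] ring [ 0.5583 -0.338   0.056 ] ringz58 [ 0.5579 -0.3378  0.058 ] tip [ 0.5588 -0.3062  0.163 ]
slot yaw 82.6791850813354 [ 0.5583 -0.3517  0.0715] [ 0.562  -0.3229  0.0715]
violet [ 0.5809 -0.3391  0.056 ]
t 42.45 p [ 0.5592 -0.3058  0.3034] R [[-0.999, 0.048, -0.0], [0.048, 0.999, 0.0], [0.0, 0.0, -1.0]] F [ 0.8 -0.2 -0.7] g 0.273 q [ 0.16  0.38  0.33  1.6  -0.13  1.19  2.04]
```

```bash
python3 -m crank '[[[0.001,-0.016,0.02],[0,0,3.5],0.018],[[0,-0.016,0.025],[0,0,0],0.018],[[0,0,0.025],[0,0,0],0.018],[[0,0,0],[0,0,0],0.018],[[0,0,0],[0,0,0],0.018]]' 60
python3 -c "
from h import *
st();goal(.558,-.3377,.215,174)
snap('wrist','w25');crop('w25',240,140,330,220,8,'c17')
snap('side','s25');crop('s25',240,210,320,290,8,'c18')"
```

```text
t: 43.08
eef_pos: [0.5558, -0.3386, 0.2338]
tool_rot: [0.0, 0.054, 0.999, -0.0]
contact_force: [0.4, 0.1, 0.1]
gripper_width: 0.276
t 43.08 p [ 0.5558 -0.3386  0.2338] R [[-0.994, 0.108, 0.0], [0.108, 0.994, -0.0], [-0.0, -0.0, -1.0]] F [0.4 0.1 0.1] g 0.276 q [ 0.21  0.46  0.33  1.65 -0.17  1.06  2.05]
t 43.08 turn [-0.02  0.01 -0.2 ] shift mm now [-2.1  1.1 18.8] after turn [-2.1  1.1 18.8] F [0.4 0.1 0.1] g 23.5
```

View pics/c17.png

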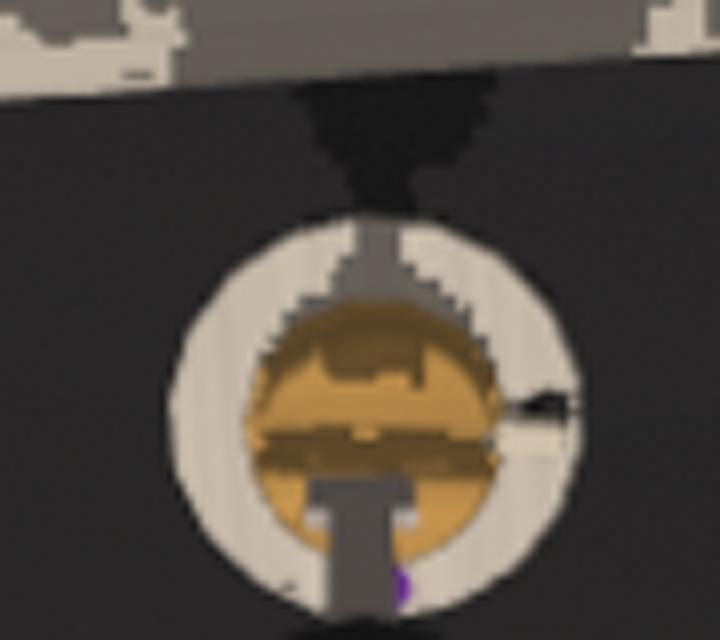

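View pics/c18.png

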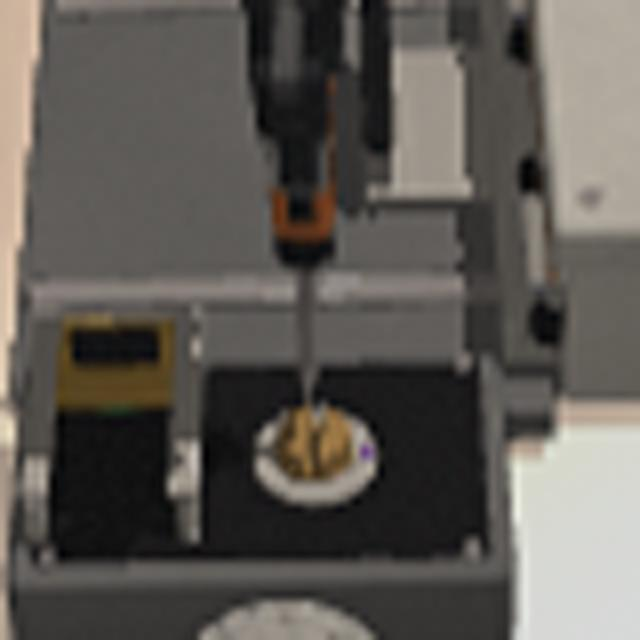

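```bash
python3 -c "
from h import *
f=lambda u,v,h:np.round(atz('w25',240+u/8-.44,140+v/8-.44,h),4)
print('head',f(373,441,.0715),'slotmid',f(373,454,.0715),'ring',f(375,416,.057),'tip',f(361,478,.0938),'ends',f(258,455,.0715),f(492,455,.0715))
"
```

```text
head [ 0.5573 -0.338   0.0715] slotmid [ 0.5589 -0.3382  0.0715] ring [ 0.5579 -0.3378  0.057 ] tip [ 0.5556 -0.3391  0.0938] ends [ 0.5575 -0.3519  0.0715] [ 0.5606 -0.3239  0.0715]
```

```bash
python3 -m crank '[[[-0.0022,0.0009,0.008],[0,0,0],0.018],[[0,0,0.008],[0,0,0],0.018],[[0,0,0],[0,0,0],0.018],[[0,0,0],[0,0,0],0.018]]' 60
python3 -c "
from h import *
goal(.558,-.3378,.202,174)
snap('wrist','w26');crop('w26',240,140,330,220,8,'c17')
snap('side','s26');crop('s26',240,210,320,290,8,'c18')
"
```

```text
t: 43.68
eef_pos: [0.558, -0.3374, 0.2176]
tool_rot: [-0.0, 0.053, 0.999, -0.0]
contact_force: [-0.5, 0.0, -1.5]
gripper_width: 0.273
t 43.67 turn [-0.   -0.01 -0.11] shift mm now [-0.1 -0.4 15.6] after turn [-0.1 -0.4 15.6] F [-0.5  0.  -1.5] g 23.3
```

View pics/c17.png

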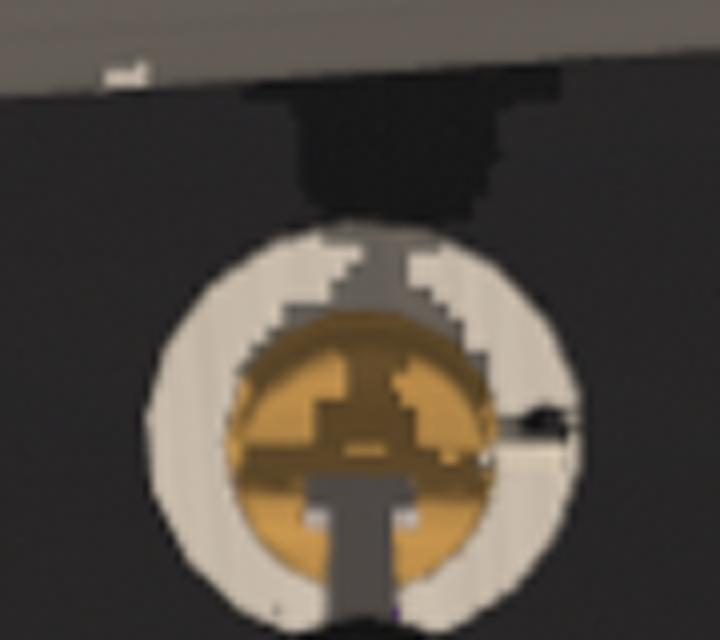

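View pics/c18.png

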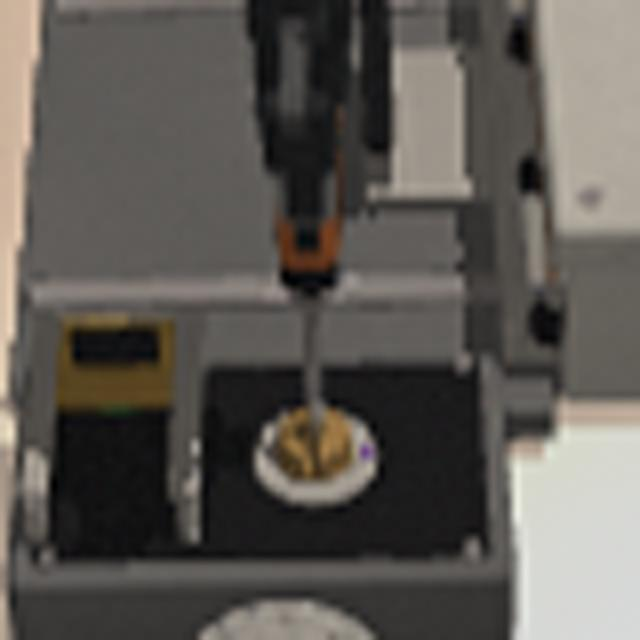

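Aligned. Descend in small steps with force watch.

```bash
python3 -m crank '[[[0,0,0.004],[0,0,0],0.018],[[0,0,0.003],[0,0,0],0.018],[[0,0,0],[0,0,0],0.018]]' 60|grep -E "eef|force"
python3 -m crank '[[[0,0,0.002],[0,0,0],0.018],[[0,0,0.002],[0,0,0],0.018],[[0,0,0],[0,0,0],0.018]]' 60|grep -E "eef|force"
python3 -m crank '[[[0,0,0.001],[0,0,0],0.018],[[0,0,0.001],[0,0,0],0.018],[[0,0,0],[0,0,0],0.018]]' 60|grep -E "eef|force"
```

```text
eef_pos: [0.5577, -0.3372, 0.2102]
contact_force: [0.8, -0.1, -2.4]
eef_pos: [0.5579, -0.3373, 0.2064]
contact_force: [-0.6, 0.6, -1.6]
eef_pos: [0.5579, -0.3374, 0.2045]
contact_force: [-0.0, 0.6, -1.7]
```

```bash
python3 -m crank '[[[0,0,0.001],[0,0,0],0.018],[[0,0,0],[0,0,8],0.018],[[0,0,0],[0,0,10],0.018],[[0,0,0],[0,0,10],0.018],[[0,0,0],[0,0,10],0.018],[[0,0,0],[0,0,10],0.018],[[0,0,0],[0,0,10],0.018],[[0,0,0],[0,0,10],0.018],[[0,0,0],[0,0,10],0.018],[[0,0,0],[0,0,0],0.018]]' 60
python3 -c "
from h import *
goal(.558,-.3378,.202,87.4);print(bot.get_obs()['torque'])
snap('wrist','w27');crop('w27',240,140,330,220,8,'c17')
snap('side','s27');crop('s27',240,210,320,290,8,'c18')"
```

```text
t: 46.15
eef_pos: [0.5582, -0.338, 0.2037]
tool_rot: [0.001, 0.669, 0.743, -0.001]
contact_force: [1.0, -1.8, -2.0]
gripper_width: 0.276
t 46.15 turn [0.   0.1  8.58] shift mm now [ 0.2 -0.1  1.7] after turn [ 0.2 -0.2  1.7] F [ 1.  -1.8 -2. ] g 23.5
[-0.75782049 -0.1314754   0.013933  ]
```

View pics/c17.png

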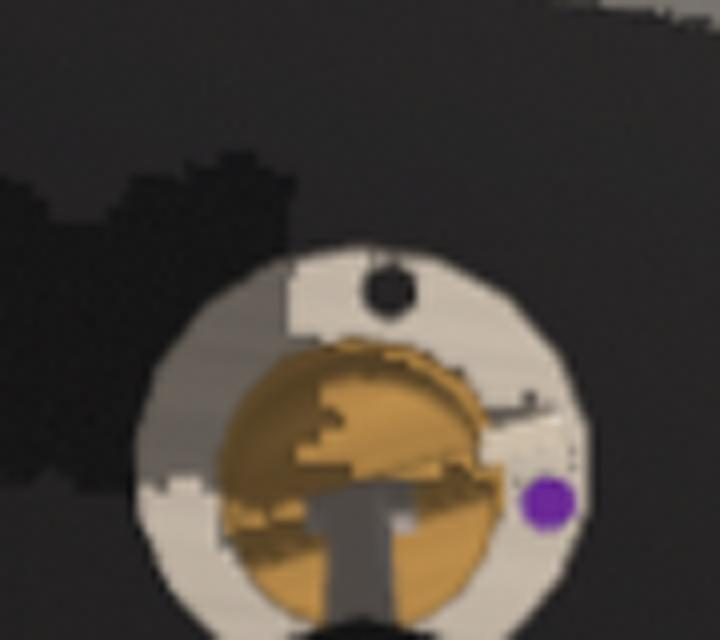

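View pics/c18.png

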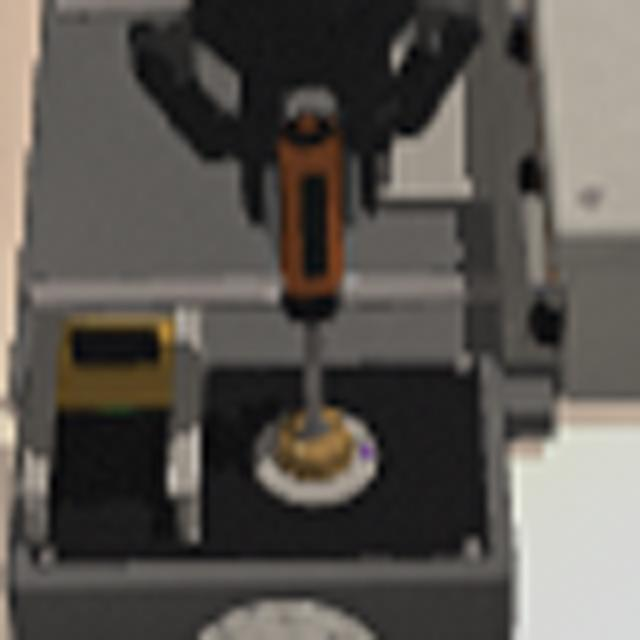

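```bash
python3 -m crank '[[[0,0,0],[0,0,8],0.018],[[0,0,0],[0,0,6],0.018],[[0,0,0],[0,0,0],0.018]]' 60|grep -E "force"
python3 -c "
from h import *
goal(.558,-.3378,.202,87.4);print(bot.get_obs()['torque'])"
python3 -m crank '[[[0,0,0],[0,0,3],0.018],[[0,0,0],[0,0,0],0.018]]' 60|grep -E "force"
python3 -c "
from h import *
goal(.558,-.3378,.202,87.4);print(bot.get_obs()['torque'])
snap('wrist','w28');crop('w28',240,140,330,220,8,'c17')"
```

```text
contact_force: [0.5, -3.4, -3.0]
t 46.62 turn [ 0.02  0.07 -5.34] shift mm now [ 0.3 -0.   1.7] after turn [ 0.3 -0.   1.7] F [ 0.5 -3.4 -3. ] g 23.4
[-1.19218744 -0.24938117  0.05736732]
contact_force: [0.4, -3.8, -2.4]
t 46.88 turn [ 0.03  0.05 -8.33] shift mm now [0.2 0.  1.7] after turn [0.2 0.  1.7] F [ 0.4 -3.8 -2.4] g 23.6
[-1.39312361 -0.2322882   0.05752616]
```

View pics/c17.png

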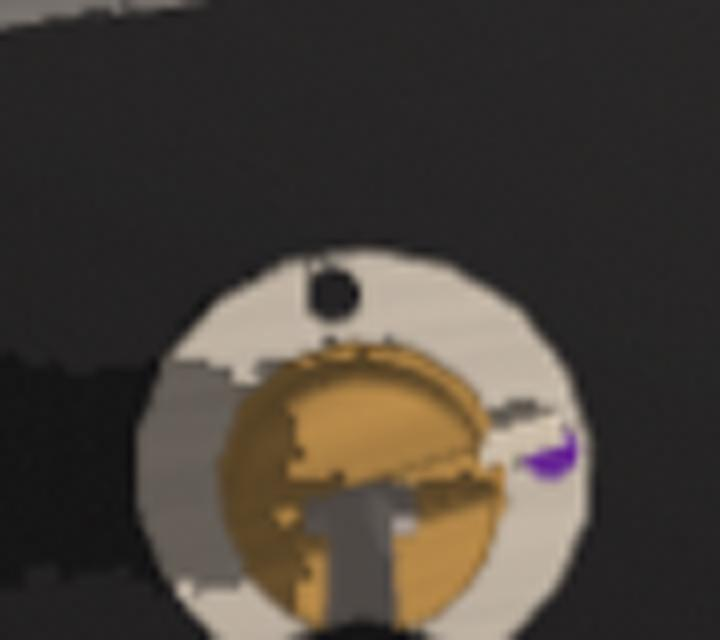

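```bash
for i in 1; do python3 -m crank '[[[0,0,0],[0,0,3],0.018],[[0,0,0],[0,0,0],0.018]]' 60|grep -E "force"; done
python3 -c "
from h import *
goal(.558,-.3378,.202,87.4);print(bot.get_obs()['torque'])"
python3 -m crank '[[[0,0,0],[0,0,3],0.018],[[0,0,0],[0,0,0],0.018]]' 60|grep -E "force"
python3 -c "
from h import *
goal(.558,-.3378,.202,87.4);print(bot.get_obs()['torque'])
snap('wrist','w29');crop('w29',240,140,330,220,8,'c17')"
```

```text
contact_force: [1.1, -4.6, -2.8]
t 47.17 turn [  0.03   0.05 -11.39] shift mm now [0.2 0.  1.7] after turn [0.2 0.  1.7] F [ 1.1 -4.6 -2.8] g 23.2
[-1.56458004 -0.27017531  0.02406747]
contact_force: [0.1, -3.8, -1.7]
t 47.42 turn [ 1.000e-02  2.000e-02 -1.438e+01] shift mm now [-0.2  0.1  1.7] after turn [-0.2  0.1  1.7] F [ 0.1 -3.8 -1.7] g 23.5
[-1.48927642 -0.15989731  0.02069732]
```

View pics/c17.png

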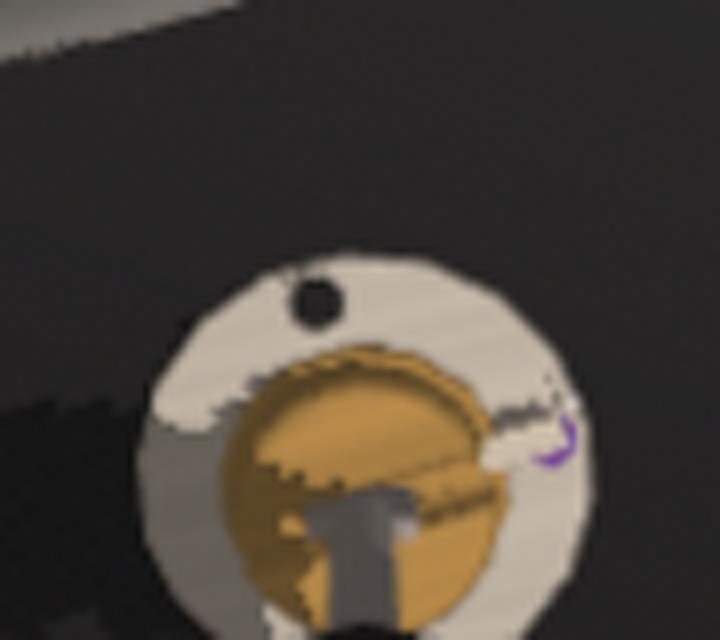

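```bash
python3 -m crank '[[[0,0,0],[0,0,2],0.018],[[0,0,0],[0,0,0],0.018]]' 60|grep -E "force"
python3 -c "
from h import *
goal(.558,-.3378,.202,87.4);print(bot.get_obs()['torque'])"
python3 -m crank '[[[0,0,0],[0,0,2],0.018],[[0,0,0],[0,0,0],0.018]]' 60|grep -E "force"
python3 -c "
from h import *
goal(.558,-.3378,.202,87.4);print(bot.get_obs()['torque'])
snap('wrist','w30');crop('w30',240,140,330,220,8,'c17')"
```

```text
contact_force: [0.4, -3.9, -1.9]
t 47.73 turn [ 1.000e-02  2.000e-02 -1.651e+01] shift mm now [-0.2  0.1  1.7] after turn [-0.2  0.   1.7] F [ 0.4 -3.9 -1.9] g 23.1
[-1.54916181 -0.11726987  0.06083137]
contact_force: [-0.4, -4.8, -2.3]
t 47.98 turn [ 1.000e-02  2.000e-02 -1.854e+01] shift mm now [-0.2  0.1  1.7] after turn [-0.2  0.   1.7] F [-0.4 -4.8 -2.3] g 23.2
[-1.61662787 -0.01981432  0.11482964]
```

View pics/c17.png

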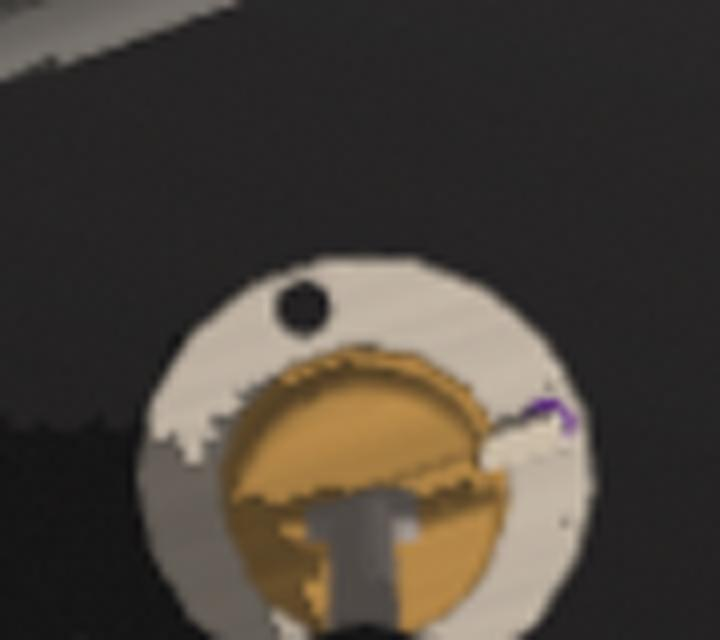

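```bash
python3 -m crank '[[[0,0,0],[0,0,-5],0.018],[[0,0,0],[0,0,-5],0.018],[[0,0,0],[0,0,0],0.018],[[0,0,-0.01],[0,0,0],0.018],[[0,0,-0.02],[0,0,0],0.018],[[0,0,-0.03],[0,0,0],0.018],[[0.02,0,-0.03],[0,0,0],0.018],[[0,0,0],[0,0,0],0.018],[[0,0,0],[0,0,0],0.018]]' 60
python3 -c "
from h import *
goal(.558,-.3378,.202,87.4)
snap('wrist','w31');crop('w31',240,140,340,240,7,'c17')"
```

```text
t: 49.15
eef_pos: [0.5617, -0.3171, 0.2937]
tool_rot: [-0.001, 0.772, 0.636, 0.0]
contact_force: [-0.1, 0.5, -2.4]
gripper_width: 0.274
t 49.15 turn [-0.02 -0.07 -8.48] shift mm now [-21.2   0.4  91.6] after turn [-20.9  -2.7  91.7] F [-0.1  0.5 -2.4] g 23.4
```

View pics/c17.png

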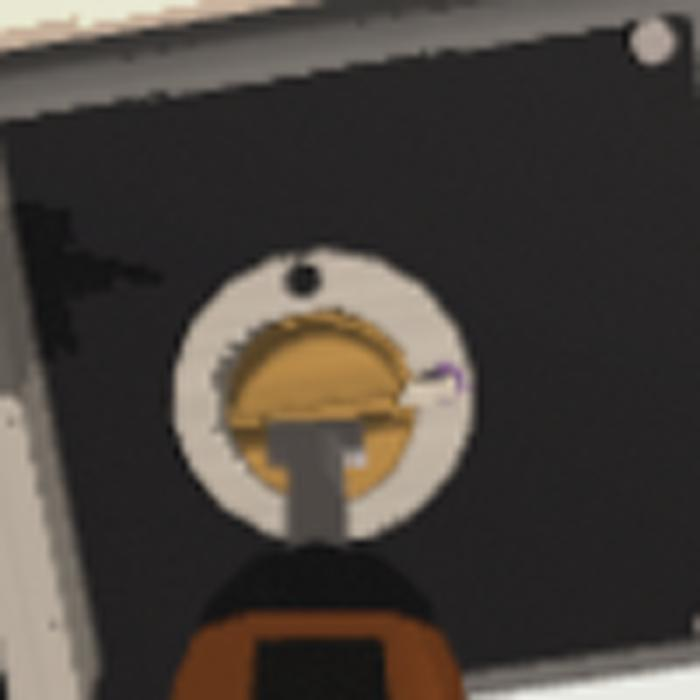

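```bash
python3 -m crank '[[[0.03,0,0],[0,0,-8.7],0.018],[[0.05,0.005,-0.01],[0,0,-8.6],0.018],[[0,0,0],[0,0,0],0.018]]' 60 | grep eef
python3 -c "
from h import *
goal(.6572,.2263,.30,96)"
```

```text
eef_pos: [0.576, -0.2339, 0.3029]
t 49.58 turn [-0.02 -0.19  0.61] shift mm now [447.7 133.6   4.3] after turn [449.2 128.8   2.9] F [-0.3  0.3 -1. ] g 23.6
```

```bash
python3 -m crank '[[[0.055,0.016,0],[0,0,0.4],0.018],[[0.058,0.016,0],[0,0,0],0.018],[[0.058,0.016,0],[0,0,0],0.018],[[0.058,0.016,0],[0,0,0],0.018],[[0.058,0.016,0],[0,0,0],0.018],[[0.058,0.016,0],[0,0,0],0.018],[[0.058,0.017,0],[0,0,0],0.018],[[0.046,0.015,0],[0,0,0],0.018],[[0,0,0],[0,0,0],0.018],[[0,0,0],[0,0,0],0.018]]' 60 | grep eef
python3 -c "
from h import *
goal(.6572,.2263,.27,96)
snap('wrist','w32');crop('w32',220,130,340,260,5,'c17')"
```

```text
eef_pos: [0.6564, 0.2191, 0.3026]
t 50.83 turn [-0.09  0.11 -0.34] shift mm now [ 7.1  1.6 32.6] after turn [ 7.   1.6 32.6] F [-0.  -0.5 -1.1] g 23.3
```

View pics/c17.png

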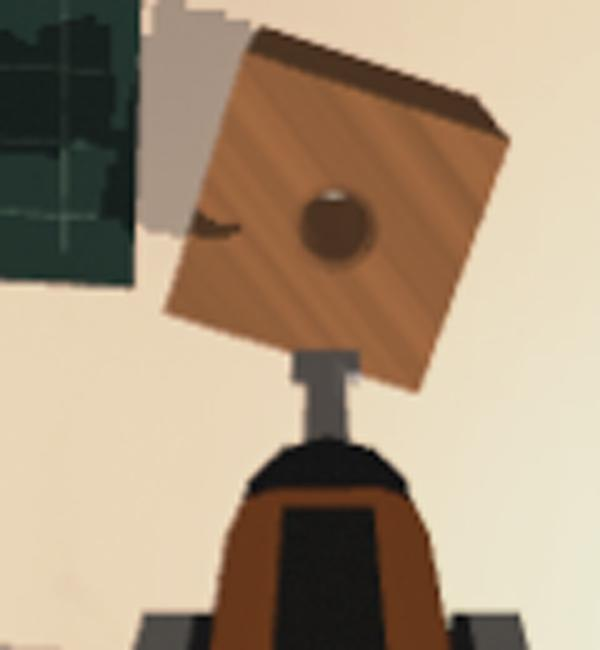

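```bash
python3 -m crank '[[[0.007,0.0016,0.02],[0,0,-0.3],0.018],[[0,0,0.02],[0,0,0],0.018],[[0,0,0.015],[0,0,0],0.018],[[0,0,0],[0,0,0],0.018],[[0,0,0],[0,0,0],0.018]]' 60 | grep eef
python3 -c "
from h import *
goal(.6572,.2263,.144,96)
snap('wrist','w33');crop('w33',220,130,340,260,5,'c17')
f=lambda u,v,h:np.round(atz('w33',220+u/5-.4,130+v/5-.4,h),4)
"
```

```text
eef_pos: [0.6576, 0.2281, 0.249]
t 51.5 turn [0.04 0.   0.08] shift mm now [ -1.7  -0.6 105. ] after turn [ -1.7  -0.6 105. ] F [ 0.4 -0.5 -0.9] g 23.4
```

View pics/c17.png

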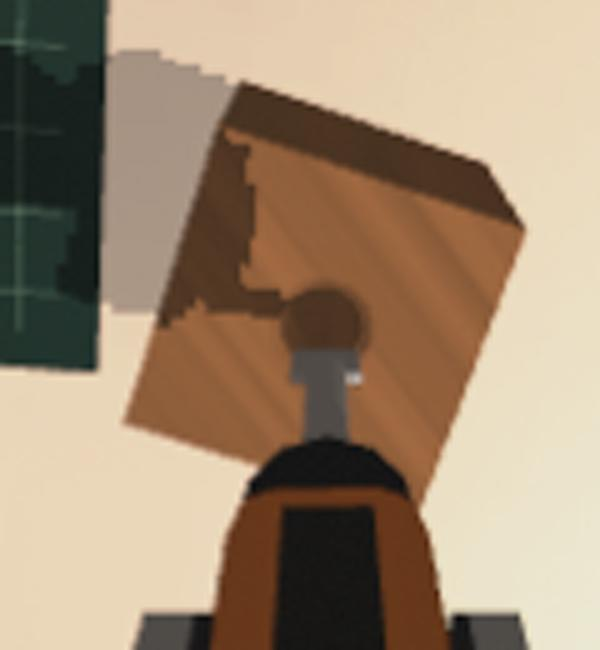

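```bash
python3 -c "
from h import *
f=lambda u,v,h:np.round(atz('w33',220+u/5-.4,130+v/5-.4,h),4)
print(f(325,325,.084),f(326,352,.109))
"
python3 -m crank '[[[-0.0015,-0.0004,0.01],[0,0,0],0.018],[[0,0,0.01],[0,0,0],0.018],[[0,0,0.008],[0,0,0],0.018],[[0,0,0.008],[0,0,0],0.018],[[0,0,0],[0,0,0],0.018]]' 60
```

```text
[0.6579 0.2274 0.084 ] [0.658 0.229 0.109]
t: 52.18
eef_pos: [0.6565, 0.2266, 0.2116]
tool_rot: [-0.0, 0.669, 0.744, -0.001]
contact_force: [-0.0, -0.4, -0.6]
gripper_width: 0.277
```

```bash
python3 -m crank '[[[0,0.0005,0.01],[0,0,0],0.018],[[0,0,0.015],[0,0,0],0.018],[[0,0,0.015],[0,0,0],0.018],[[0,0,0.012],[0,0,0],0.018],[[0,0,0.008],[0,0,0],0.018],[[0,0,0],[0,0,0],0.018]]' 60
```

```text
t: 52.92
eef_pos: [0.6572, 0.2267, 0.1518]
tool_rot: [-0.0, 0.669, 0.744, -0.001]
contact_force: [-0.6, 0.6, -1.4]
gripper_width: 0.278
```

```bash
python3 -m crank '[[[0,0,0.004],[0,0,0],0.018],[[0,0,0.002],[0,0,0],0.018],[[0,0,0.001],[0,0,0],0.018],[[0,0,0],[0,0,0],0.018]]' 60
python3 -m crank '[[[0,0,0.001],[0,0,0],0.018],[[0,0,0],[0,0,0],0.018]]' 60|grep -E "eef|force"
```

```text
t: 53.42
eef_pos: [0.6575, 0.2268, 0.1457]
tool_rot: [0.0, 0.669, 0.744, 0.0]
contact_force: [-0.4, -0.9, -1.5]
gripper_width: 0.273
eef_pos: [0.6575, 0.2268, 0.1446]
contact_force: [0.3, -0.2, -0.8]
```

```bash
python3 -m crank '[[[0,0,0.001],[0,0,0],0.018],[[0,0,0],[0,0,0],0.018]]' 60|grep -E "eef|force"
python3 -m crank '[[[0,0,0],[0,0,0],0.03],[[0,0,0],[0,0,0],0.042],[[0,0,0],[0,0,0],0.042],[[0,0,-0.02],[0,0,0],0.042],[[0,0,-0.04],[0,0,0],0.042],[[0,0,-0.05],[0,0,0],0.042],[[-0.04,0,-0.03],[0,0,0],0.042],[[-0.03,0,0],[0,0,0],0.042],[[0,0,0],[0,0,0],0.042]]' 60
python3 -c "
from h import *
snap('wrist','w34')"
```

```text
eef_pos: [0.6576, 0.2268, 0.1445]
contact_force: [-2.5, -0.2, 6.1]
t: 55.05
eef_pos: [0.6658, 0.1531, 0.2861]
tool_rot: [0.001, 0.671, 0.742, 0.001]
contact_force: [-0.0, 0.5, -0.9]
gripper_width: 0.491
```

View pics/w34.png

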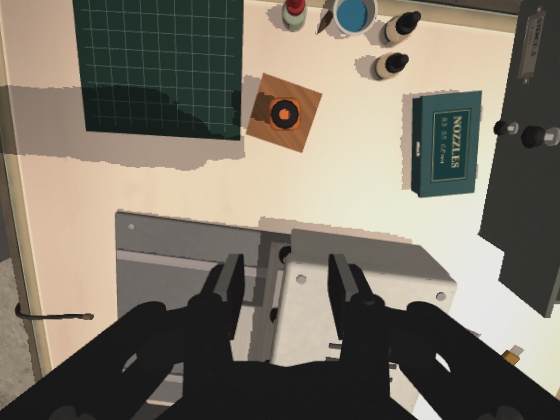

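```bash
python3 -m crank '[[[-0.04,-0.025,0],[0,0,0],0.042],[[-0.054,-0.033,0],[0,0,0],0.042],[[-0.054,-0.033,0],[0,0,0],0.042],[[-0.054,-0.033,0],[0,0,0],0.042],[[-0.054,-0.033,0],[0,0,0],0.042],[[-0.054,-0.033,0],[0,0,0],0.042],[[-0.054,-0.033,0],[0,0,0],0.042],[[-0.054,-0.033,0],[0,0,0],0.042],[[0,0,0],[0,0,0],0.042]]' 60
python3 -m crank '[[[0,0,0],[0,0,-10.2],0.042],[[0,0,0],[0,0,-10.2],0.042],[[0,0,0],[0,0,-10.2],0.042],[[0,0,0],[0,0,-10.2],0.042],[[0,0,0],[0,0,-10.2],0.042],[[0,0,0],[0,0,-10.2],0.042],[[0,0,0],[0,0,-10.2],0.042],[[0,0,0],[0,0,-9.8],0.042],[[0,0,0],[0,0,0],0.042],[[0,0,0],[0,0,0],0.042]]' 60 | grep eef
python3 -c "
from h import *
goal(.474,-.30,.15,177.4)
snap('wrist','w35')"
```

```text
t: 56.22
eef_pos: [0.4546, -0.2848, 0.2845]
tool_rot: [0.001, 0.671, 0.741, -0.0]
contact_force: [0.5, 1.4, 1.0]
gripper_width: 0.49
eef_pos: [0.4578, -0.2797, 0.2837]
t 57.48 turn [ 0.02  0.   -0.2 ] shift mm now [-17.2 -19.5 133.7] after turn [-17.1 -19.5 133.7] F [-0.8 -0.1  0.1] g 41.6
```

View pics/w35.png

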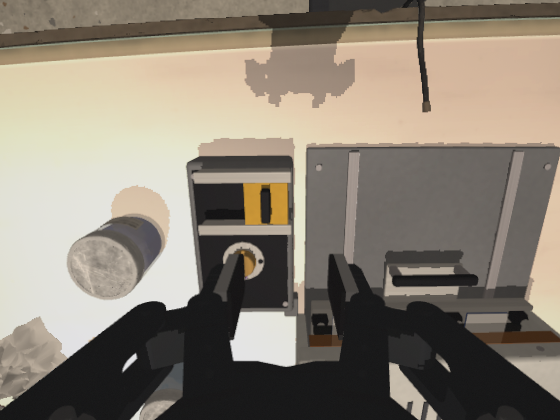

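```bash
python3 -c "
from h import *
crop('w35',185,150,310,310,4.4,'c17')"
```

```text
(no output)
```

View pics/c17.png

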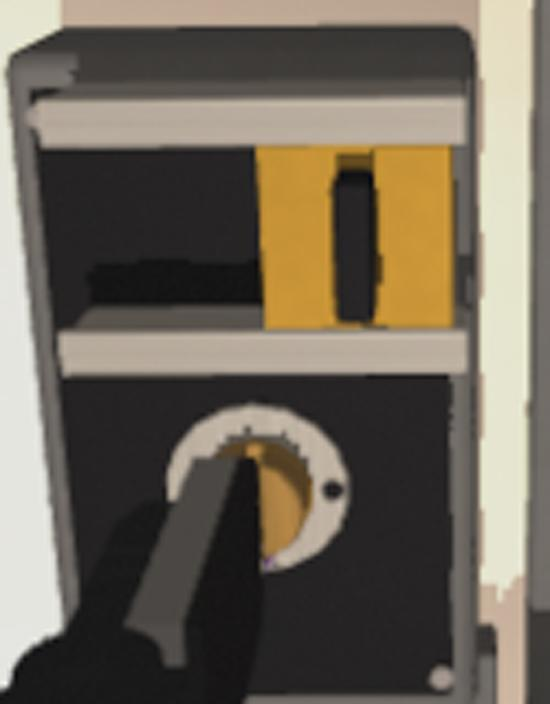

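```bash
python3 -c "
from h import *
f=lambda u,v,h:np.round(atz('w35',185+u/4.4-.4,150+v/4.4-.4,h),4)
print(f(337,320,.099),f(374,320,.099),f(337,180,.099),f(374,180,.099),f(355,248,.099))
print('plate',f(263,325,.084),f(452,325,.084),f(257,148,.084),f(450,148,.084))
goal(.4745,-.302,.12,177.4)"
```

```text
[ 0.4941 -0.3073  0.099 ] [ 0.4945 -0.2984  0.099 ] [ 0.4594 -0.3048  0.099 ] [ 0.4598 -0.2961  0.099 ] [ 0.4762 -0.3017  0.099 ]
plate [ 0.4998 -0.3277  0.084 ] [ 0.5022 -0.2798  0.084 ] [ 0.454  -0.3251  0.084 ] [ 0.4563 -0.2781  0.084 ]
t 57.52 turn [ 0.01 -0.   -0.19] shift mm now [-18.  -21.2 163.6] after turn [-17.9 -21.3 163.6] F [ 0.5 -0.1  0.4] g 42.0
```

```bash
python3 -m crank '[[[-0.01,-0.011,0.04],[0,0,0],0.03],[[-0.0105,-0.0105,0.05],[0,0,0],0.03],[[0,0,0.04],[0,0,0],0.03],[[0,0,0.03],[0,0,0],0.03],[[0,0,0],[0,0,0],0.03],[[0,0,0],[0,0,0],0.03]]' 30 | grep eef
python3 -c "
from h import *
goal(.477,-.302,.103,177.4)
snap('wrist','w36')"
```

```text
eef_pos: [0.4773, -0.3035, 0.1248]
t 58.27 turn [-0.04  0.08 -0.14] shift mm now [ 0.4  1.5 21.7] after turn [ 0.4  1.5 21.8] F [-0.   0.1  1.2] g 29.9
```

View pics/w36.png

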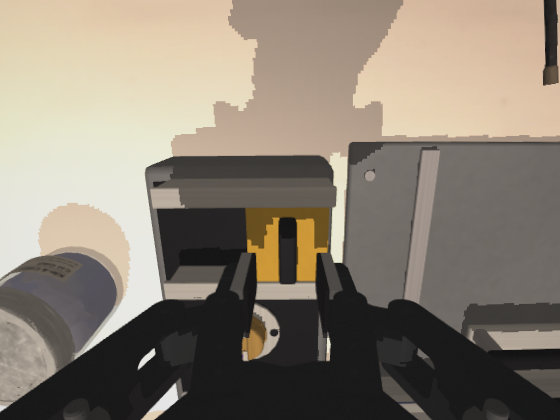

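```bash
python3 -m crank '[[[0,0.001,0.012],[0,0,0],0.025],[[0,0,0.008],[0,0,0],0.025],[[0,0,0],[0,0,0],0.016],[[0,0,0],[0,0,0],0.006],[[0,0,0],[0,0,0],0.006],[[0,0,0],[0,0,0],0.006]]' 30
```

```text
t: 59.08
eef_pos: [0.4763, -0.3026, 0.1034]
tool_rot: [-0.0, 0.024, 1.0, -0.0]
contact_force: [-0.3, -3.1, -6.3]
gripper_width: 0.103
```

```bash
python3 -m crank '[[[0,-0.008,0],[0,0,0],0.006],[[0,-0.012,0],[0,0,0],0.006],[[0,-0.012,0],[0,0,0],0.006],[[0,-0.012,0],[0,0,0],0.006],[[0,-0.004,0],[0,0,0],0.006],[[0,0,0],[0,0,0],0.006]]' 30
python3 -m crank '[[[0,-0.004,0],[0,0,0],0.006],[[0,0,0],[0,0,0],0.006]]' 30
```

```text
t: 59.82
eef_pos: [0.4743, -0.3509, 0.1035]
tool_rot: [0.0, 0.024, 1.0, -0.0]
contact_force: [-0.1, -2.1, -7.0]
gripper_width: 0.107
t: 60.08
eef_pos: [0.4742, -0.3528, 0.1035]
tool_rot: [-0.0, 0.023, 1.0, 0.001]
contact_force: [0.1, 4.1, -3.1]
gripper_width: 0.099
```

```bash
python3 -m crank '[[[0,0.0015,0],[0,0,0],0.012],[[0,0,0],[0,0,0],0.025],[[0,0,0],[0,0,0],0.025],[[0,0,-0.02],[0,0,0],0.025],[[0,0,-0.03],[0,0,0],0.02],[[0,0.02,-0.03],[0,0,0],0.0],[[0,0.03,0],[0,0,0],0.0],[[0,0,0],[0,0,0],0.0],[[0,0,0],[0,0,0],0.0]]' 30 |grep eef
python3 -c "
from h import *
goal(.4765,-.302,.16,177.4)
snap('wrist','w37');crop('w37',150,140,340,280,4,'c17')"
```

```text
eef_pos: [0.4767, -0.3034, 0.1845]
t 61.2 turn [-0.05  0.06 -0.12] shift mm now [ 0.2  1.4 24.5] after turn [ 0.2  1.4 24.5] F [ 0.  -0.3 -0.7] g 0.2
```

View pics/c17.png

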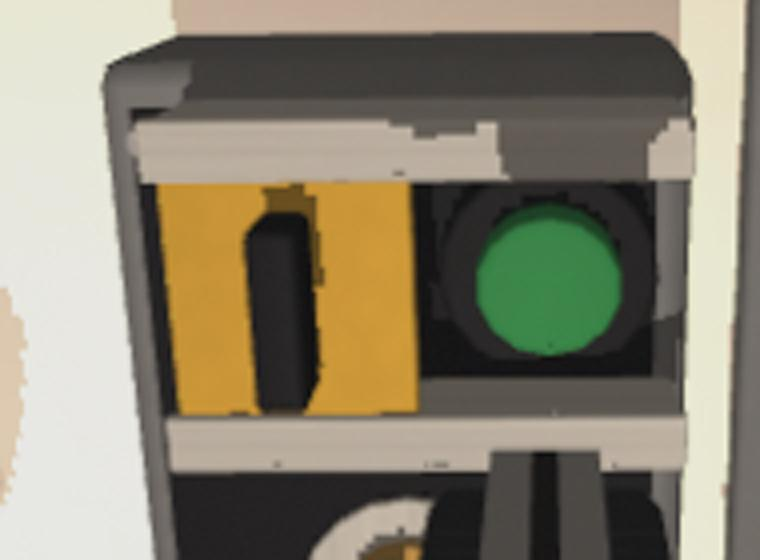

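```bash
python3 -c "
from h import *
p=atz('w37',150+549/4-.4,140+282/4-.4,.077);print(p)
goal(p[0],p[1],.10,177.4)"
python3 -m crank '[[[0,0.001,0.03],[0,0,0],0.0],[[0,0,0.03],[0,0,0],0.0],[[0,0,0.023],[0,0,0],0.0],[[0,0,0],[0,0,0],0.0],[[0,0,0],[0,0,0],0.0]]' 30
```

```text
[ 0.47656024 -0.30220516  0.077     ]
t 61.25 turn [-0.05  0.03 -0.17] shift mm now [-0.   1.6 84.2] after turn [-0.1  1.5 84.2] F [-0.1 -0.3  0.3] g -0.3
t: 61.88
eef_pos: [0.4768, -0.3027, 0.1014]
tool_rot: [0.0, 0.024, 1.0, -0.0]
contact_force: [0.4, -0.6, 0.1]
gripper_width: -0.004
```

```bash
python3 -m crank '[[[0,0,0.005],[0,0,0],0.0],[[0,0,0.005],[0,0,0],0.0],[[0,0,0.002],[0,0,0],0.0],[[0,0,0],[0,0,0],0.0]]' 30|grep -E "eef|force"
python3 -m crank '[[[0,0,0.002],[0,0,0],0.0],[[0,0,0.002],[0,0,0],0.0],[[0,0,0],[0,0,0],0.0]]' 30|grep -E "eef|force"
python3 -m crank '[[[0,0,0.001],[0,0,0],0.0],[[0,0,0.001],[0,0,0],0.0],[[0,0,0],[0,0,0],0.0]]' 30|grep -E "eef|force"
```

```text
eef_pos: [0.477, -0.3017, 0.0888]
contact_force: [-0.7, 0.8, 2.6]
eef_pos: [0.477, -0.3018, 0.0851]
contact_force: [-0.8, 0.4, 8.2]
eef_pos: [0.4771, -0.3019, 0.0848]
contact_force: [-5.2, 5.1, 25.4]
```

```bash
python3 -m crank '[[[0,0,0],[0,0,0],0.0],[[0,0,-0.01],[0,0,0],0.0],[[0,0,-0.03],[0,0,0],0.0],[[0,0,-0.04],[0,0,0],0.02],[[0,-0.025,0],[0,0,0],0.025],[[0,-0.025,0],[0,0,0],0.025],[[0,0,0],[0,0,0],0.025],[[0,0,0],[0,0,0],0.025]]' 30|grep -E "eef|force"
python3 -c "
from h import *
goal(.4743,-.3522,.1035,177.4)
snap('wrist','w38')"
```

```text
eef_pos: [0.474, -0.3505, 0.162]
contact_force: [0.7, 0.3, -0.6]
t 64.12 turn [ 0.07 -0.07 -0.09] shift mm now [-0.5 -1.7 58.5] after turn [-0.4 -1.6 58.5] F [ 0.7  0.3 -0.6] g 24.8
```

View pics/w38.png

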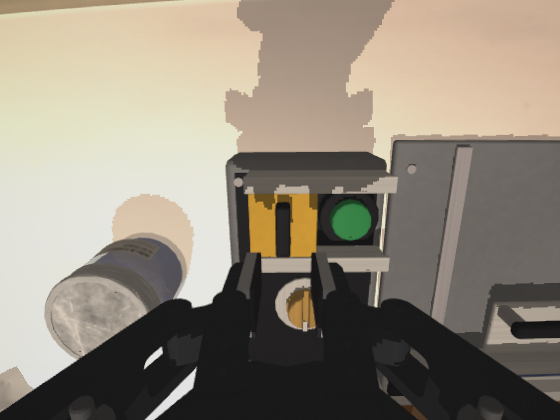

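```bash
python3 -m crank '[[[0,-0.0015,0.02],[0,0,0],0.025],[[0,0,0.02],[0,0,0],0.025],[[0,0,0.013],[0,0,0],0.025],[[0,0,0.005],[0,0,0],0.025],[[0,0,0],[0,0,0],0.016],[[0,0,0],[0,0,0],0.006],[[0,0,0],[0,0,0],0.006],[[0,0,0],[0,0,0],0.006]]' 30
python3 -m crank '[[[0,0.008,0],[0,0,0],0.006],[[0,0.012,0],[0,0,0],0.006],[[0,0.012,0],[0,0,0],0.006],[[0,0.012,0],[0,0,0],0.006],[[0,0.004,0],[0,0,0],0.006],[[0,0,0],[0,0,0],0.006]]' 30
python3 -m crank '[[[0,0.003,0],[0,0,0],0.006],[[0,0.002,0],[0,0,0],0.006],[[0,0,0],[0,0,0],0.006]]' 30
```

```text
t: 65.18
eef_pos: [0.4744, -0.3528, 0.1049]
tool_rot: [0.0, 0.023, 1.0, 0.0]
contact_force: [0.6, 1.5, 0.5]
gripper_width: 0.103
t: 65.92
eef_pos: [0.4764, -0.304, 0.1048]
tool_rot: [-0.0, 0.023, 1.0, 0.001]
contact_force: [-2.1, 1.6, 5.4]
gripper_width: 0.103
t: 66.3
eef_pos: [0.4765, -0.3026, 0.1049]
tool_rot: [0.001, 0.024, 1.0, -0.002]
contact_force: [-1.1, -6.7, 0.8]
gripper_width: 0.108
```

```bash
python3 -m crank '[[[0,-0.002,0],[0,0,0],0.012],[[0,0,0],[0,0,0],0.025],[[0,0,0],[0,0,0],0.025],[[0,0,-0.03],[0,0,0],0.025],[[0,0,-0.05],[0,0,0],0.03],[[0,0,-0.06],[0,0,0],0.03],[[0.02,0.02,-0.05],[0,0,0],0.03],[[0,0.04,0],[0,0,0],0.03],[[0,0,0],[0,0,0],0.03],[[0,0,0],[0,0,0],0.03]]' 30|grep eef
python3 -c "
from h import *
snap('wrist','w39');snap('side','s39');crop('w39',120,120,320,300,4,'c17');crop('s39',220,140,380,310,4.5,'c18')"
```

```text
eef_pos: [0.4593, -0.2412, 0.2944]
```

View pics/w39.png

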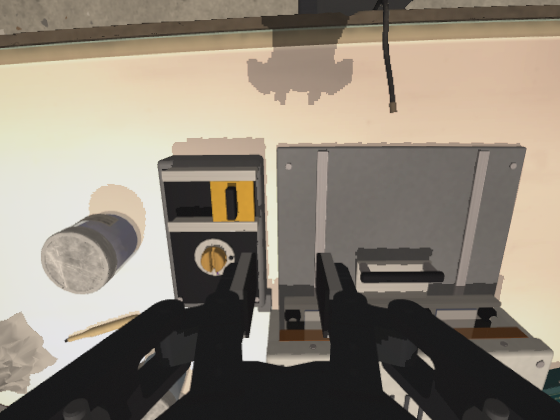

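View pics/c18.png

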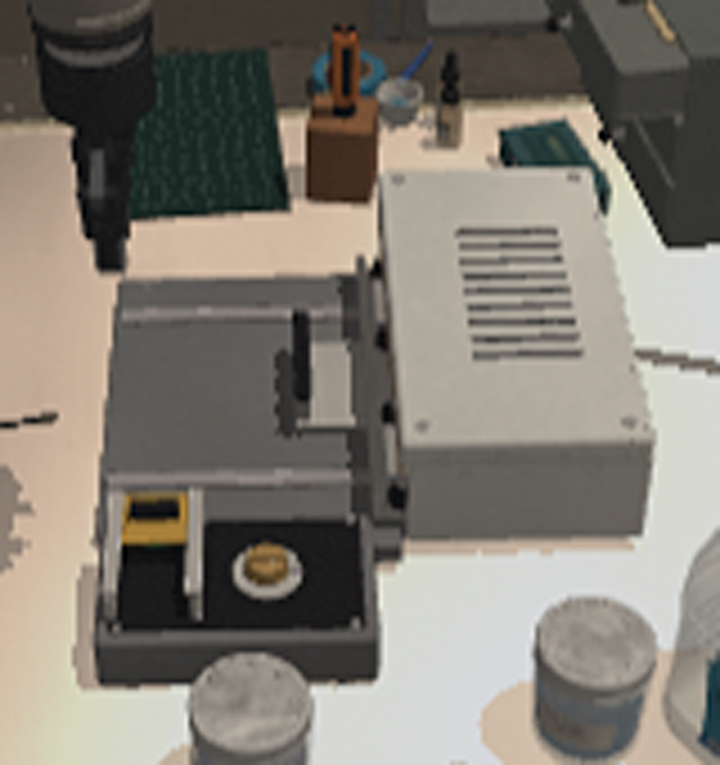

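```bash
python3 -c "
from h import *
crop('w39',180,225,260,290,8,'c17');crop('w39',270,260,530,350,3,'c19')
for u,v in [(363,282),(442,281)]: print(atz('w39',u,v,.063))"
```

```text
[ 0.60082268 -0.14662248  0.063     ]
[ 0.60467743 -0.04269714  0.063     ]
```

View pics/c17.png

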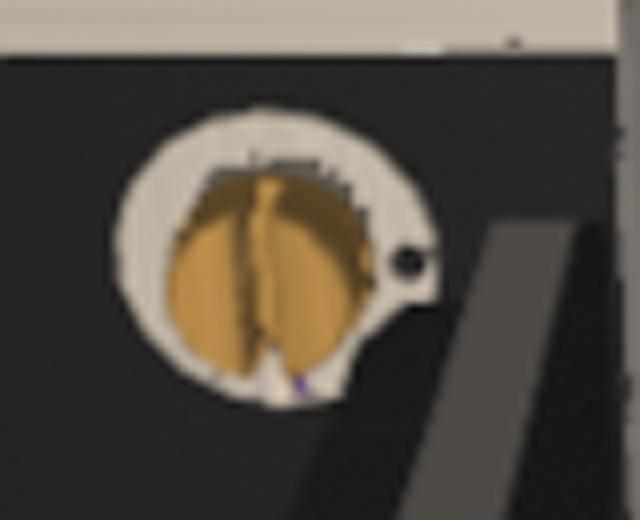

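View pics/c19.png

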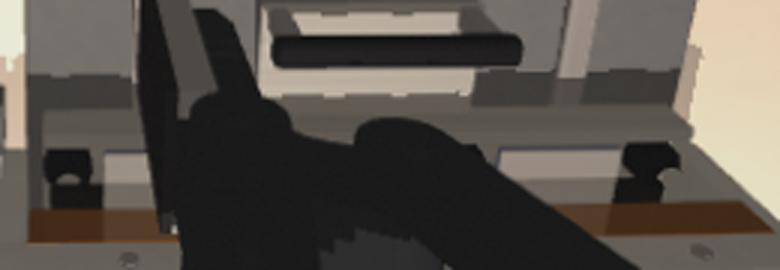

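```bash
python3 -m crank '[[[-0.04,-0.022,0],[0,0,0],0.03],[[-0.055,-0.03,0],[0,0,0],0.03],[[-0.055,-0.03,0],[0,0,0],0.03],[[-0.015,-0.01,0],[0,0,0],0.03],[[0,0,0],[0,0,0],0.03],[[0,0,0],[0,0,0],0.03]]' 30|grep eef
python3 -c "
from h import *
snap('wrist','w40');print(bot.calibration('wrist')['extrinsics'][:3,3])"
```

```text
eef_pos: [0.6186, -0.3411, 0.2942]
[ 0.54427362 -0.33664033  0.42380441]
```

View pics/w40.png

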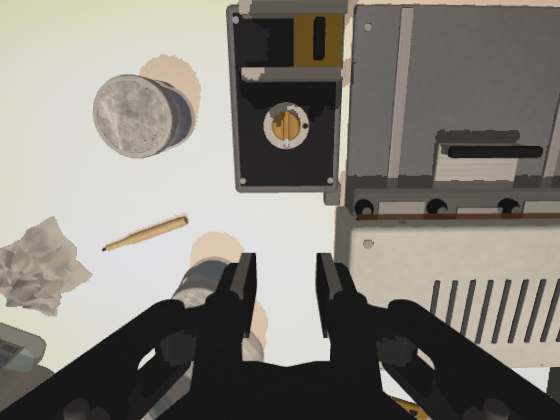

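```bash
python3 -c "
from h import *
crop('w40',255,95,320,155,10,'c17');crop('w40',340,130,560,230,3.6,'c19')
for u,v in [(450,157),(541,157),(450,146),(541,147)]: print(atz('w40',u,v,.063))"
```

```text
[ 0.60180765 -0.14997462  0.063     ]
[ 0.60632849 -0.04174385  0.063     ]
[ 0.58918618 -0.15126195  0.063     ]
[ 0.59468004 -0.04391723  0.063     ]
```

View pics/c17.png

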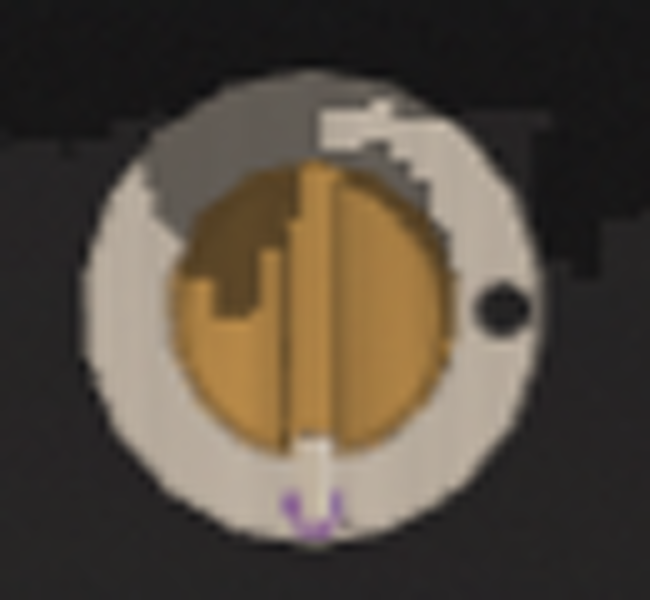

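View pics/c19.png

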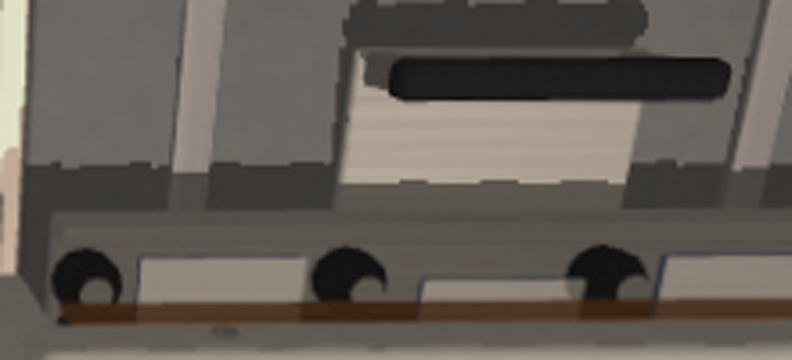

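```bash
python3 -c "
from h import *
c,s=np.cos(np.radians(-2.6)),np.sin(np.radians(-2.6))
hc=np.array([.598,-.0957])
def loc(fn,u,v,h=.039):
    p=atz(fn,u,v,h)[:2]-hc; return np.round([1000*(c*p[0]+s*p[1]),1000*(-s*p[0]+c*p[1])],1)
g=lambda u,v:loc('w40',340+u/3.6-.4,130+v/3.6-.4)
print('lane2',g(137,258),g(305,256),'lane1',g(422,279),g(585,280),'lane0',g(663,256),g(780,256))
print('lip', loc('w40',340+200/3.6,130+212/3.6,.042),loc('w40',340+500/3.6,130+210/3.6,.042))
hc=np.array([.441,-.0875])
print('w15',loc('w15',136,228),loc('w15',250,228),loc('w15',352,228))
print('w17?')
hc=np.array([.598,-.0957])
print(loc('w17',417,209),loc('w17',427,134),loc('w17',437,20))
hc=np.array([.441,-.0875])
print(loc('w16',419,210),loc('w16',437,20),loc('w16',427,134))
"
python3 -c "
from h import *
crop('w15',110,200,450,370,2.35,'c20');crop('w17',330,0,560,420,1.4,'c21')"
```

```text
lane2 [  66.  -126.5] [ 65.4 -66.4] lane1 [ 74.1 -22.7] [74.6 37.4] lane0 [65.6 64.4] [ 65.7 108.3]
lip [  49.1 -106.2] [48.5 -0. ]
w15 [  66.5 -134.6] [ 66.4 -24.3] [66.5 73.7]
w17?
[66.2 30.9] [66.4 67.1] [ 64.9 114. ]
[66.9 29.6] [ 64.3 113.7] [66.  66.5]
```

View pics/c20.png

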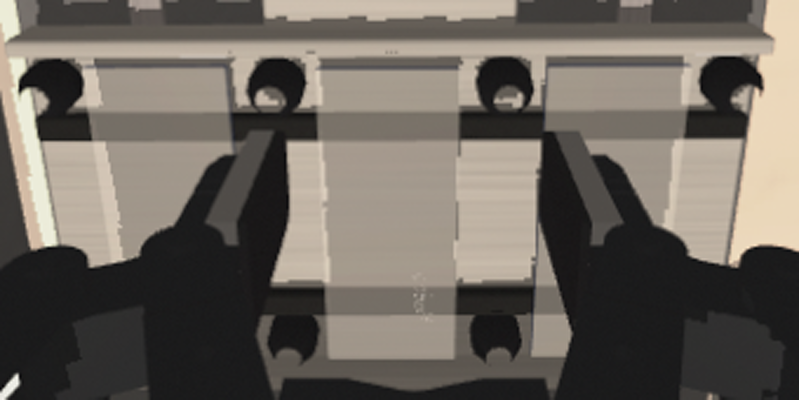

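View pics/c21.png

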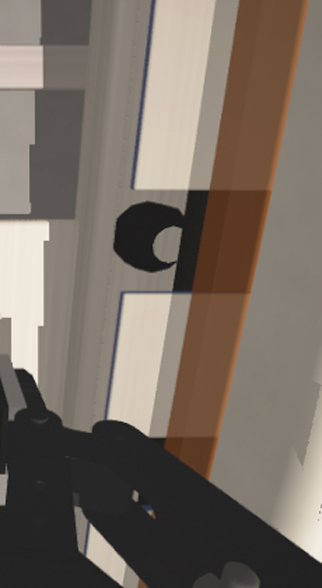

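```bash
python3 -c "
from h import *
for n,P in [('lane2',[(180,270),(250,270),(280,285)]),('lane1',[(440,288),(500,290),(560,290)]),('lane0',[(690,268),(740,270),(770,280)])]:
    print(n,[np.round(dep('w40',340+u/3.6,130+v/3.6),4).tolist() for u,v in P])
crop('w24',320,215,560,290,3.3,'a');crop('w39',270,250,530,345,3,'b');crop('w35',290,270,560,350,2.9,'c')
crop('w40',440,185,560,225,6.6,'e')
a=[cv2.imread('pics/%s.png'%k) for k in 'abce'];w=max(i.shape[1] for i in a)
cv2.imwrite('pics/d.png',cv2.resize(np.vstack([cv2.copyMakeBorder(i,0,4,0,w-i.shape[1],0) for i in a]),None,fx=.6,fy=.6))
" ; ls pics | head -3; rm pics/[abce].png
```

```text
lane2 [[0.6637, -0.2093, 0.04], [0.6648, -0.1843, 0.0402], [0.6712, -0.1728, 0.0395]]
lane1 [[0.6749, -0.1148, 0.04], [0.6769, -0.0925, 0.0397], [0.678, -0.0701, 0.0394]]
lane0 [[0.672, -0.0231, 0.0394], [0.6733, -0.005, 0.0403], [0.6776, 0.007, 0.0404]]
a.png
b.png
c.png
```

View pics/d.png

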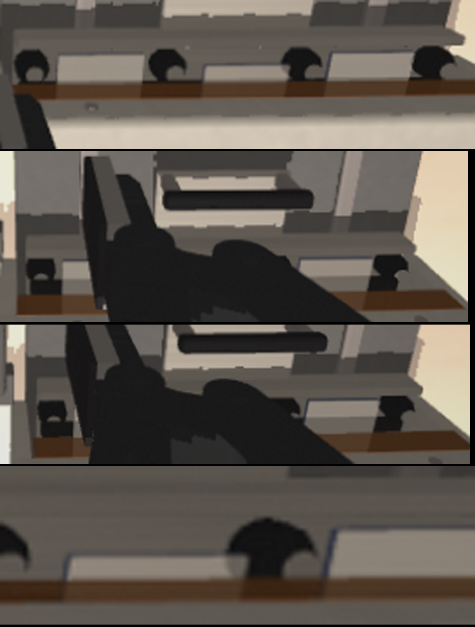

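```bash
python3 -m crank '[[[0.014,0.05,0],[0,0,0],0.03],[[0.014,0.05,0],[0,0,0],0.03],[[0.014,0.05,0],[0,0,0],0.03],[[0.014,0.05,0],[0,0,0],0.03],[[0.014,0.05,0],[0,0,0],0.03],[[0,0,0],[0,-10,0],0.03],[[0,0,0],[0,-10,0],0.03],[[0,0,0],[0,-10,0],0.03],[[0,0,0],[0,0,0],0.03],[[0,0,0],[0,0,0],0.03]]' 30
python3 -c "
from h import *
st();snap('wrist','w41');snap('scene','sc41');crop('sc41',230,160,330,230,8,'c22')"
```

```text
t: 69.7
eef_pos: [0.5625, -0.0875, 0.2961]
tool_rot: [0.259, 0.023, 0.966, -0.006]
contact_force: [1.5, 1.2, -0.2]
gripper_width: 0.348
t 69.7 p [ 0.5625 -0.0875  0.2961] R [[-0.865, 0.047, 0.499], [0.041, 0.999, -0.023], [-0.5, 0.0, -0.866]] F [ 1.5  1.2 -0.2] g 0.348 q [-0.46  0.    0.51  2.15 -0.01  0.46  1.59]
```

View pics/w41.png

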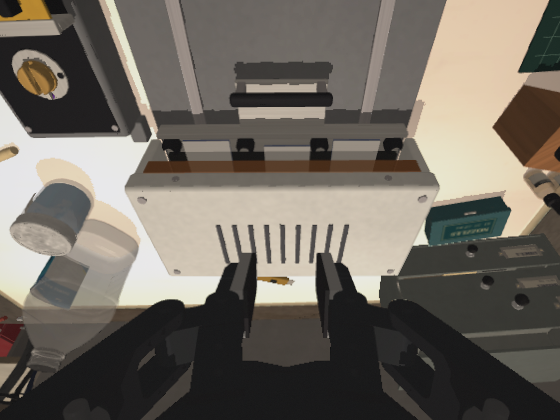

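View pics/c22.png

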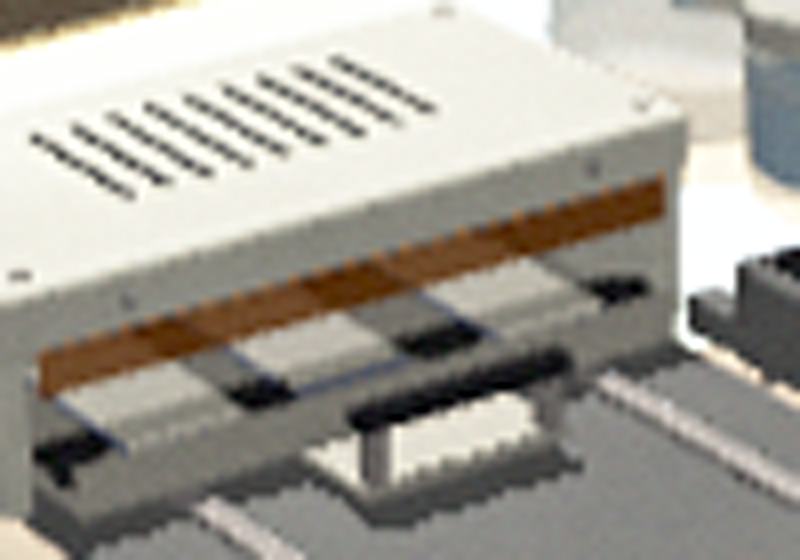

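```bash
python3 -m crank '[[[0.02,0,0.03],[0,0,0],0.08],[[0.03,0,0.05],[0,0,0],0.08],[[0.03,0,0.03],[0,0,0],0.08],[[0.02,0,0],[0,-3,0],0.08],[[0,0,0],[0,0,0],0.08],[[0,0,0],[0,0,0],0.08]]' 30
python3 -c "
from h import *
st();snap('wrist','w42');print(bot.calibration('wrist')['extrinsics'][:3,3])"
```

```text
t: 70.55
eef_pos: [0.5482, -0.0784, 0.1792]
tool_rot: [0.264, 0.018, 0.964, 0.007]
contact_force: [0.0, 0.3, 0.2]
gripper_width: 0.934
t 70.55 p [ 0.5482 -0.0784  0.1792] R [[-0.86, 0.031, 0.509], [0.039, 0.999, 0.005], [-0.508, 0.024, -0.861]] F [0.  0.3 0.2] g 0.934 q [-0.46  0.2   0.57  2.32 -0.9   0.19  2.46]
[ 0.41864176 -0.07550111  0.25200632]
```

View pics/w42.png

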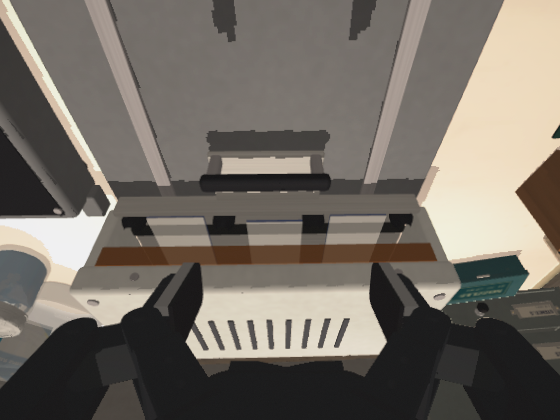

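```bash
python3 -c "
from h import *
crop('w42',100,185,440,285,2.35,'c23')
crop('w42',200,200,350,270,5.3,'c24')"
```

```text
(no output)
```

View pics/c24.png

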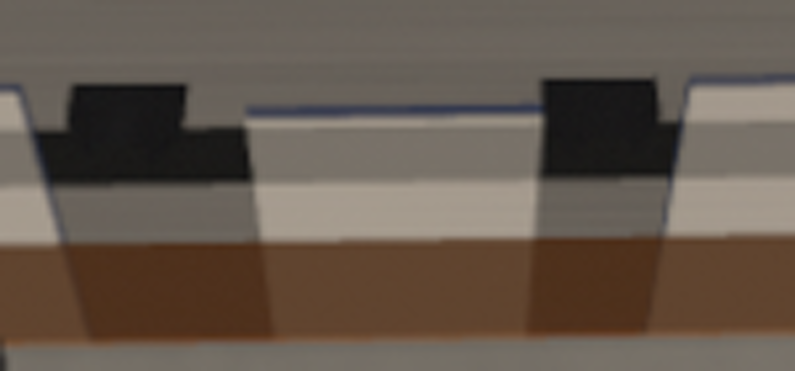

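View pics/c23.png

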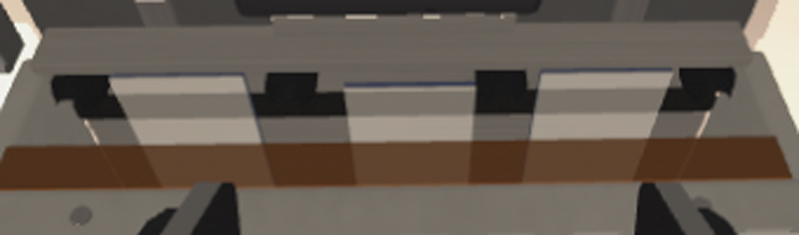

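```bash
python3 -c "
from h import *
def prof(n,us):
    for v in (125,150,175,200,225,255,290,320):
        q=np.array([dep('w42',200+u/5.3,200+v/5.3) for u in us]).mean(0); print(n,v,np.round(q,4))
prof('l1',range(290,500,15));prof('l0',range(710,780,6))
prof('l2',range(-120,-10,10))
"
```

```text
l1 125 [ 0.6753 -0.0921  0.0396]
l1 150 [ 0.6826 -0.0925  0.0402]
l1 175 [ 0.6914 -0.093   0.0398]
l1 200 [ 0.7002 -0.0936  0.0396]
l1 225 [ 0.7085 -0.0941  0.0401]
l1 255 [ 0.6702 -0.0916  0.0749]
l1 290 [ 0.6696 -0.0915  0.083 ]
l1 320 [ 0.6522 -0.0907  0.1006]
l0 125 [ 0.6798 -0.0202  0.0394]
l0 150 [ 0.6866 -0.0197  0.0405]
l0 175 [ 0.6955 -0.0188  0.0401]
l0 200 [ 0.6811 -0.0221  0.0573]
l0 225 [ 0.7127 -0.0172  0.0405]
l0 255 [ 0.6727 -0.026   0.0761]
l0 290 [ 0.6512 -0.0311  0.098 ]
l0 320 [ 0.6728 -0.028   0.0901]
l2 125 [ 0.6697 -0.183   0.0398]
l2 150 [ 0.677  -0.1848  0.0403]
l2 175 [ 0.6853 -0.1871  0.0402]
l2 200 [ 0.6943 -0.1896  0.0397]
l2 225 [ 0.7023 -0.1916  0.0403]
l2 255 [ 0.6668 -0.1758  0.0736]
l2 290 [ 0.6665 -0.1742  0.0816]
l2 320 [ 0.6668 -0.1731  0.0878]
```

```bash
python3 -m crank '[[[0,0,-0.04],[0,10,0],0.08],[[0,0,-0.05],[0,10,0],0.08],[[0,0,-0.05],[0,10,0],0.08],[[0,0,-0.04],[0,0,0],0.08],[[0,0,0],[0,0,0],0.08],[[0,0,0],[0,0,0],0.08]]' 30
python3 -c "
from h import *
st();snap('side','s43');snap('scene','sc43')
for u,v in [(0,0)]: pass
crop('s43',220,140,380,310,4.5,'c25');crop('sc43',110,180,270,320,5,'c26')"
```

```text
t: 71.35
eef_pos: [0.5056, -0.0719, 0.3172]
tool_rot: [0.072, 0.004, 0.997, 0.028]
contact_force: [-0.6, 0.4, 0.3]
gripper_width: 0.938
t 71.35 p [ 0.5056 -0.0719  0.3172] R [[-0.99, 0.004, 0.143], [0.012, 0.998, 0.056], [-0.143, 0.057, -0.988]] F [-0.6  0.4  0.3] g 0.938 q [-0.96  0.06  1.1   1.99 -0.15  0.99  1.77]
```

View pics/c25.png

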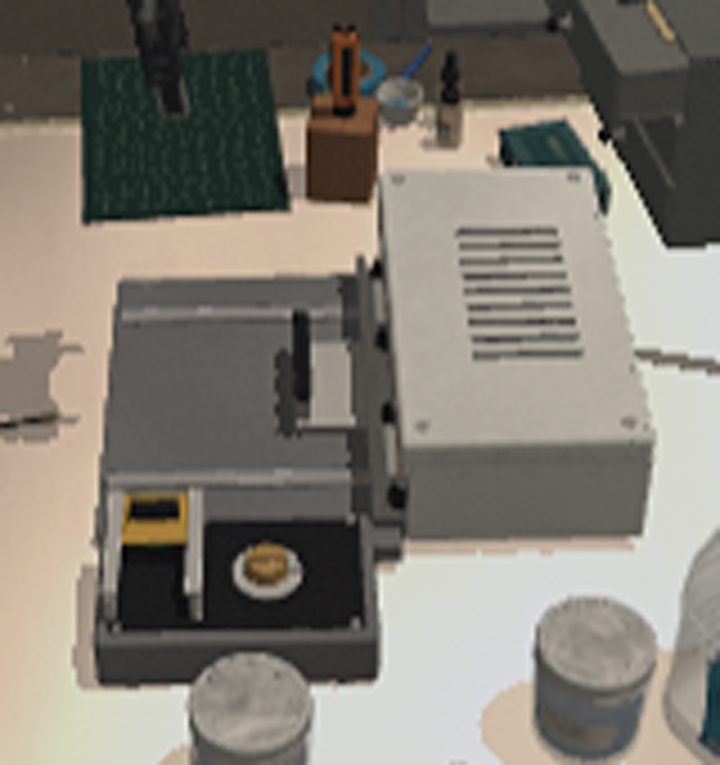

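View pics/c26.png

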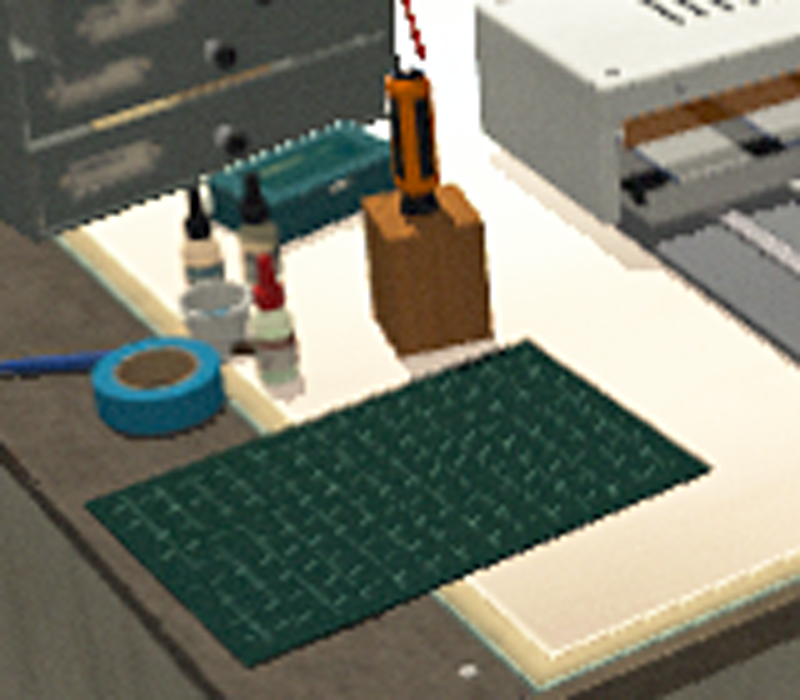

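Driver stands in its block, bystanders are unmoved, the mat is empty, the tray is home and the shutter is closed.

```bash
python3 -c "
from h import *
print(bot.hand_in())"
```

```text
the job is handed in; nothing more can be done
None
```

I finished the whole sequence in the order asked and handed in at about 71 s. One thing is less than ideal: the middle strip was shifted in its bay after I placed it.

- **Strips:** all three are in the tray, one per bay. The mat is empty.
- **Tray:** I pushed it until it met its stop with about 30 N of resistance. The handle stayed at the same place afterwards, to within about 2 mm.
- **Selector:** I turned it with the screwdriver to its hard stop. Seen from directly above, the pointer lies on the violet mark.
- **Screwdriver:** it stands back in its block, resting on its collar.
- **Button and shutter:** I opened the shutter to its stop and pressed the button until it bottomed, with about 25 N against it. Then I slid the shutter closed to its stop.
- **Other things:** the dropper and the tape roll look unmoved, and so does what I take to be the cobalt jar.

**Middle strip:** it was shifted about 7–8 mm inward and about 7 mm left between t = 34 s (tray just pushed home) and t = 42 s (before I turned the selector). I only noticed at the end. That reading is slightly more than the stated 6 mm of play, so the strip may be right at the edge of its bay. The depth readings show it flat at the same 40 mm height as the other two, but I could only see its front end. I left it there because pulling the tray out after arming would have broken the order.

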